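# Open the filter hood of a bench dust extractor past its safety catch

## Task

Open the dust extractor's hood for a filter change: slide its bolt back so that the front of the hood pops up, then feel under the raised front edge for the sprung safety catch and push it aside while you lift the hood past it. Raise the hood all the way to its stop and leave it standing open. Do not force the catch or the hood, and leave the other things on the bench and on the machine where they are.

Things in the scene. Friction and masses are not known exactly. Their poses are not given: they have to be found in the camera images.
- extractor: bench dust extractor, fixed, front to its -x, z up, origin on the bench. In its frame (mm): dark base x -110..230, y -118..200, 50 high; hood x -135..100, y -120..120, top 194 high when shut; left of it a control column x -100..230, y 122..205, flat top 194.5 high, carrying the bolt; blower housing behind the hood x 115..230, 200 high. Under the hood's overhang only the safety catch is in the way
- hinge (a point): middle of the hood's hinge line, which runs along the extractor's y: in the extractor's frame x = 100, y = 0, 175 mm above the bench
- bolt_tab (a point): centre of the steel thumb tab of the slide bolt on the column: 30 mm along the extractor's x, 12 mm along y, upright faces, from 200.5 to 222 mm above the bench. Shut, it is at x = -50, y = 155 mm in the extractor's frame. The bolt plate under it is 6 mm thick, 28 mm wide; its tongue reaches 50 mm to -y over the hood's left edge and holds the hood down
- bolt (a joint): travel of the bolt along the extractor's +y, m: 0 = shut over the hood, 0.028 = fully back at its end stop. From 0.016 on it is clear of the hood. It slides with about 3 N and stays where it is left
- hood_shell: light grey sheet metal hood. Origin: middle of its front lip, a rolled edge 10 mm thick, 230 mm long along y, its axis 150 mm above the bench at x = -130 mm of the extractor when shut. The nose rises backwards from the lip, 25 mm back over 44 mm of height. Axes as the extractor's when shut; turns with the hood. Over 25 N on it counts as forcing
- hood (a joint): hood angle, rad: 0 shut, about 0.07 popped up (a buffer lifts the lip 16 mm when the bolt is clear), 0.076 where the safety catch stops it, 0.87 the end stop. Past the catch it takes about 4 N upwards at the lip, and the stiff hinge holds it at any angle. Above 0.17 the catch can no longer hold it
- front_panel: upright grey panel under the hood's overhang, with the steel safety catch mounted on it. Origin: middle of its front face, at x = -75, y = 0, 105 mm above the bench in the extractor's frame. Over 15 N on the catch or panel counts as forcing; lifting the lip hard while the catch is engaged jams it, and with more than about 14 N overloads it
- catch_middle (a point): middle of the strip in which the catch's flat finger tab can be: x = -107, y = 0, 128 mm up in the extractor's frame. The tab (x -83..-131, 113 to 143 mm up, 6 mm thick in y) is set up anywhere from y = -35 to +35 mm, not measured. Push it to the extractor's -y from its +y side: 3.5 N starts it, 6 mm frees the hood, at 12 mm (7 N) it meets a solid stop; it springs back
- electrode_a: graphite honeycomb electrode, a round disc of 100 mm on a 110 mm square plate, 44 mm high, loose; a bystander (origin: middle of its underside)
- fin_electrode: small graphite electrode with three tall fins on a copper foot, 58 mm square, 125 mm high, loose; a bystander (origin: middle of its underside)
- brush: dust brush, 190 mm long, 42 mm wide, 20 mm high, lying on the bench in front of the extractor; a bystander (origin: middle of its underside)
- parallel: ground steel block 32 x 75 x 18 mm on the bench in front of the extractor; a bystander (origin: middle of its underside)
- ring_gauge: steel ring gauge, 42 mm across, 14 mm high, lying on top of the extractor's control column, behind the bolt; a bystander (origin: middle of its underside)
- electrode_b: graphite honeycomb electrode, a round disc of 90 mm on a 100 mm square plate, 44 mm high, loose; a bystander (origin: middle of its underside)

How it is judged:
On the way, in this order (a step that is already met when the one before it is completed fails the run):
1. the bolt is drawn back and the front of the hood has popped up (value of joint bolt above 0.016 m and value of joint hood above 0.05 rad), for 0.1 s.
2. the hood is lifted past the safety catch (value of joint hood above 0.2 rad), for 0.1 s.
At the end, for the whole second after the job is handed in: The hood stands open by itself at 0.75 rad or more (its stop is at 0.87) and at rest, with the bolt still drawn back (more than 14 mm) (value of joint hood above 0.75 rad and velocity of joint hood between -0.05 and 0.05 rad/s and value of joint bolt above 0.014 m); the robot touches nothing.
It fails at once if the safety catch is forced: more than 15 N on it or on the front panel that carries it (contact force between front_panel and anything else above 15 N).
It fails at once if the hood is forced: the robot presses on it with more than 25 N (contact force between hood_shell and the fingers above 25 N or contact force between hood_shell and the arm above 25 N).
It fails at once if a bystander is disturbed: moved by more than 20 mm (distance of any of electrode_a, fin_electrode, brush, parallel, ring_gauge, electrode_b from where it was at the start of the episode above 0.02 m).
It also fails if it takes over 66 s, if anything falls off the work surface, if the arm or the gripper's body presses on something with over 40 N, if the wrist force passes 120 N, or if a joint passes its speed limit or range.

## Robot

A 6-joint arm with a two-finger parallel gripper is mounted at the origin on the work surface. World frame = base frame: x ahead of the robot, y to its left, z up, the work surface at z = 0. Lengths are in m, angles in rad, forces in N, time in s.
With the tool pointing down it reaches from about 0.35 to 0.85 m from the base axis. Payload 8.1 kg.
Tool frame: the origin (TCP) lies on the centre line of the jaws, within the pads' length; the fingertips stand robot.tip_reach ahead of it and the grasp point (between the pads) lies 5 mm behind it (robot.tip_reach is the distance from the TCP to the fingertips, in m); z points along the fingers, y is the direction in which the jaws open and shut (so a half turn about z gives the same grasp; the last joint's range is limited). The gripper opens to 93 mm and grips with 3 to 60 N. Pads are 15 mm wide; open, the fingers measure 128 mm over their backs; the gripper's body (75 mm by 188 mm) begins 65 mm behind the grasp point.
Start: joints at [1.148, 0.13, 1.488, -0, 1.523, -0.085], TCP at [0.199, 0.566, 0.206] pointing down, gripper open.
Joint ranges: [-2.96, 2.96], [-0.89, 2.26], [0.02, 2.5], [-1.34, 4.48], [0, 2.73], [-2.66, 2.66]. Speed limits (rad/s): [2.39, 2.39, 2.79, 3.14, 3.14, 3.14].

## Interface

Orientations are given as a rotation vector (axis times angle).
In Python, from plant import sensors, read_camera, robot gives the robot as it stands.
- The arm moves only by the tool play_rows, never from a script. Its argument "series" is a list that holds one entry, the list of rows, each a list of 5 numbers: the closure, from -1 (fully open) to 1 (shut), then the shift along the world's x, y, z in m, then the turn about the world's z in rad. A call has 1 to 8 rows; each row is the pose to reach, as a shift and turn from the pose commanded when the call began; what a row does not reach only later rows make up. A row lasts 1/10 s, in which the tool goes at most 50 mm and 8.59 degrees, less where a joint would pass 70% of its speed; a pose out of reach is approached as far as the arm can. A call with a gripper value outside its range is refused whole. The fingers move at their own pace and stop on an object; "force" is the grip in N (left out, the last holds). Time passes only in rows, so rows that repeat a pose let the fingers close. It gives the time, the measured TCP pose, the force and the opening at its end, in the units of the state.
- sensors.read_state(): the state, without advancing time (a new reading comes with each control period).
- read_camera(name): name is "side" or "top" or "wrist"; returns a dict with "color" (420x560x3 uint8, red, green, blue), "range_z" (420x560 float32, m along the optical axis (not along the pixel's ray), 0 where there is no reading), "intrinsics" (3x3 intrinsics, pixels), "rvec" (rotation vector, rad) and "tvec" (3), from world to camera coordinates, as OpenCV has them. Camera axes: x right, y down, z forward; pixel columns grow to the right and rows downward; lengths in m; the calibration is good to about 2 mm. A picture is of the moment at which its call begins.
- robot.close_job(): hands the job in, once; it reports no verdict.
The state is a dict: "t": time; "q": joint angles; "dq": joint speeds; "joint_torque": joint torques, N m; "tool_pos": TCP position; "orientation": TCP orientation; "force": force on the tool from outside, world axes, zero at the start; "wrist_torque": the same for the moment, N m; "opening": finger opening in m.
Only numpy, scipy, OpenCV 4.12 (cv2) and the standard library are available. Lean on these libraries where they do the work, as an engineer would, in place of code of your own. Each camera call takes 0.05 s, during which the arm holds its last target.

## Working session

There is one attempt and no reset: what is moved stays moved. The work goes in short steps, Python scripts to look and compute and a tool call to move; the robot and the scene stay as the last step left them, time stands still between calls to the robot, and variables do not carry over. Pictures are saved under pics/ and viewed, and the job is handed in when it is done.

Besides the shell and the picture viewer there is one more tool, called after "Request:" as name([rows], argument=value, ...), one row to a line, values as JSON. play_rows: Moves the arm, as the interface text tells. Its arguments: {"type":"object","properties":{"series":{"type":"array","items":{"type":"array","items":{"type":"array","items":{"type":"number"}}}},"force":{"type":"number"}},"required":["series"]}

```bash
ls; mkdir -p pics
cat > h.py <<'E'
import numpy as np, cv2
from plant import sensors, read_camera, robot
def grab(n,save=None):
    c=read_camera(n)
    if save: cv2.imwrite('pics/'+save,cv2.cvtColor(c['color'],cv2.COLOR_RGB2BGR))
    return c
def cloud(c):
    z=c['range_z'];K=c['intrinsics'];h,w=z.shape
    u,v=np.meshgrid(np.arange(w),np.arange(h))
    p=np.stack([(u-K[0,2])/K[0,0]*z,(v-K[1,2])/K[1,1]*z,z],-1)
    R=cv2.Rodrigues(np.array(c['rvec']))[0]
    P=(p-np.array(c['tvec']).reshape(3))@R
    P[z==0]=np.nan
    return P
E
python3 - <<'E'
from h import *
print(sensors.read_state(), robot.tip_reach)
for n in ('side','top','wrist'):
    c=grab(n,n+'0.png'); np.savez(n+'0.npz',**c)
    R=cv2.Rodrigues(np.array(c['rvec']))[0]; print(n,-R.T@np.array(c['tvec']).reshape(3), R[2], c['intrinsics'][0,0])
E
```

```text
pics
{'t': 0.0, 'q': array([ 1.14756449e+00,  1.31178525e-01,  1.48924481e+00, -1.13135160e-05,
        1.52300703e+00, -8.54077459e-02]), 'dq': array([-0.00131277, -0.00125368,  0.00069846, -0.00040329,  0.00156664,
       -0.00238712]), 'joint_torque': array([ 4.83444055e-04, -5.59864604e+01, -4.91747224e+01,  7.68362009e-02,
        3.60446039e-02, -2.09167119e-04]), 'tool_pos': array([0.19860727, 0.56555581, 0.20459603]), 'orientation': array([-5.28056120e-01, -3.09643621e+00,  2.79788509e-03]), 'force': array([ 0.04604654, -0.15758587,  0.07445723]), 'wrist_torque': array([-0.00851475, -0.02662405, -0.06463301]), 'opening': 0.09316760155088281} 0.014
side [ 0.26399363 -0.70518785  1.13588124] [ 0.24939244  0.56147938 -0.78901478] 436.3728489829694
top [ 0.48875304 -0.00383803  1.22048607] [ 0.06558387 -0.01120288 -0.99778417] 422.48496178772945
wrist [0.13456089 0.58858502 0.3832176 ] [ 0.2313469  -0.08307918 -0.96931752] 327.74724064577487
```

View pics/side0.png

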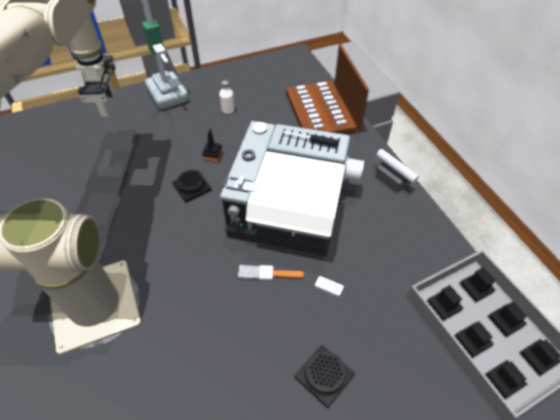

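View pics/top0.png

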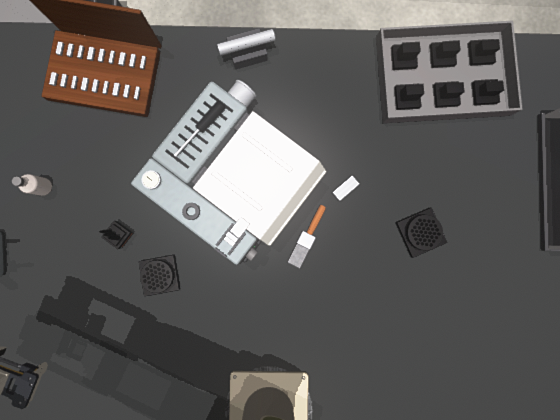

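View pics/wrist0.png

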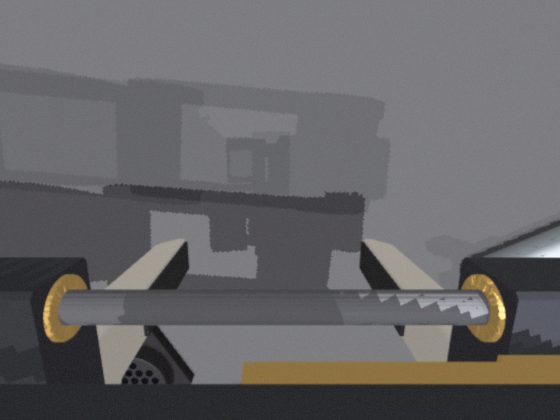

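The top view shows the hood centred near (262,178), with the column along its lower-left side, the bolt at (235,235) and the ring gauge at (191,211). The front faces lower right, with the brush at (305,240) and the parallel at (346,187). Next I measure the extractor's frame.

Run:
```python
from h import *
for n in ('top','side'):
    c=dict(np.load(n+'0.npz')); P=cloud(c)
    m=(np.nan_to_num(P[...,2])>0.186)&(P[...,2]<0.2)&(P[...,0]>.25)&(P[...,0]<.95)&(np.abs(P[...,1])<.5)
    col=c['color'].astype(int)
    w=m&(col.min(-1)>215)
    print(n,m.sum(),w.sum())
    for k in (m,w):
        m8=(k*255).astype(np.uint8)
        nn,l,st,_=cv2.connectedComponentsWithStats(m8)
        i=1+np.argmax(st[1:,4]); q=P[l==i]
        r=cv2.minAreaRect((q[:,:2]*1000).astype(np.float32)); print(r,cv2.boxPoints(r).round(0).tolist(),np.median(q[:,2]))
    if n=='top':
        z=P[...,2]
        for (u,v) in [(235,235),(240,228),(230,242),(191,211),(262,178),(300,190),(215,120),(170,190),(245,250),(152,180),(225,240)]: print((u,v),P[v,u].round(3))
        cv2.imwrite('pics/topz.png',cv2.resize(cv2.cvtColor(c['color'],cv2.COLOR_RGB2BGR)[70:280,120:370],None,fx=3,fy=2.8,interpolation=cv2.INTER_CUBIC))
```

```text
top 14118 8215
((639.4798583984375, 113.48109436035156), (344.2559509277344, 325.6718444824219), 53.64898681640625) [[406.0, 71.0], [669.0, -122.0], [873.0, 156.0], [610.0, 349.0]] 0.19507398762093497
((637.3790893554688, 38.60911560058594), (207.46588134765625, 240.30169677734375), 53.65837860107422) [[479.0, 26.0], [673.0, -116.0], [796.0, 51.0], [602.0, 193.0]] 0.1949475840916368
(235, 235) [0.488 0.086 0.199]
(240, 228) [0.505 0.074 0.203]
(230, 242) [0.471 0.098 0.201]
(191, 211) [0.544 0.195 0.193]
(262, 178) [0.628 0.024 0.196]
(300, 190) [ 0.601 -0.07   0.183]
(215, 120) [0.769 0.142 0.198]
(170, 190) [0.595 0.247 0.194]
(245, 250) [0.452 0.062 0.196]
(152, 180) [0.616 0.287 0.209]
(225, 240) [0.476 0.11  0.2  ]
side 7766 6023
((640.5914306640625, 114.12437438964844), (346.1297302246094, 325.015380859375), 53.549720764160156) [[407.0, 71.0], [668.0, -122.0], [874.0, 157.0], [613.0, 350.0]] 0.19430523858555845
((642.8126220703125, 110.46524047851562), (343.08941650390625, 316.56268310546875), 53.64533615112305) [[414.0, 66.0], [669.0, -122.0], [872.0, 155.0], [617.0, 342.0]] 0.19401385725216078
```

Run:
```python
from h import *
c=dict(np.load('side0.npz'))
cv2.imwrite('pics/sidez.png',cv2.resize(cv2.cvtColor(c['color'],cv2.COLOR_RGB2BGR)[100:300,170:390],None,fx=3,fy=3,interpolation=cv2.INTER_CUBIC))
```

```text
(no output)
```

View pics/topz.png

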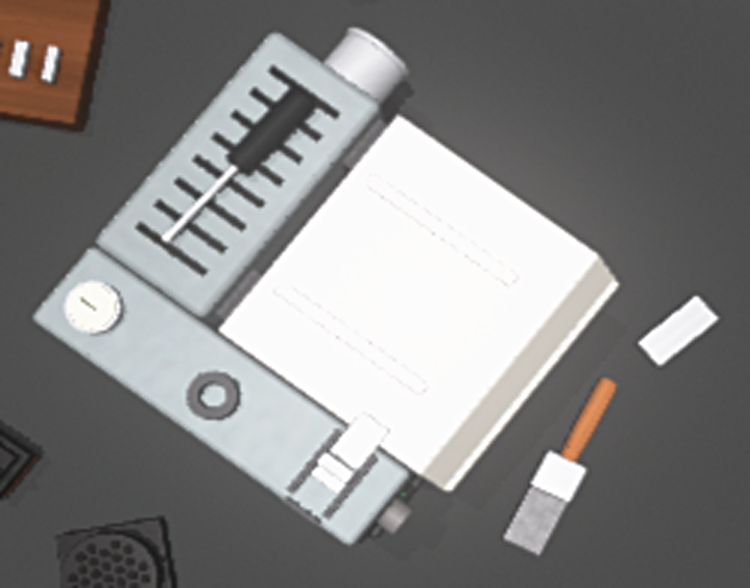

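View pics/sidez.png

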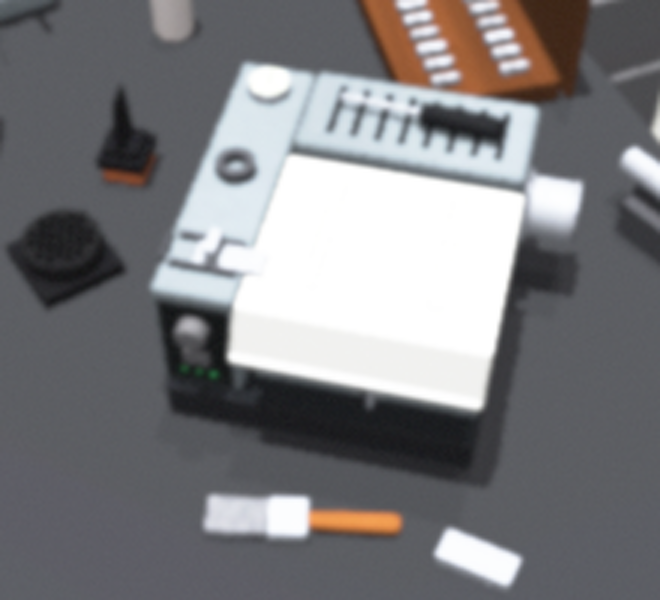

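The side view shows the hood's front face and, at crop (370,400), full image (293,233), a small light spot below the lip. It is probably the catch tab. Next I cast rays for the catch and the tab, and check the robot API's documented surface.

Run:
```python
from h import *
print([a for a in dir(robot) if a[0]!='_'],[a for a in dir(sensors) if a[0]!='_'])
yaw=np.radians(53.62); O=np.array([.640,.042,0]); 
Rz=np.array([[np.cos(yaw),-np.sin(yaw),0],[np.sin(yaw),np.cos(yaw),0],[0,0,1]])
for n in ('top','side'):
    c=dict(np.load(n+'0.npz')); E=(cloud(c)-O)@Rz*1000
    a=lambda nm,b: print(n,nm,b.sum(),np.nanmedian(E[b],0).round(1),np.nanpercentile(E[b],3,0).round(1),np.nanpercentile(E[b],97,0).round(1)) 
    with np.errstate(invalid='ignore'):
        a('tab',(abs(E[...,0]+50)<35)&(abs(E[...,1]-155)<25)&(E[...,2]>210)&(E[...,2]<235))
        a('column',(E[...,0]<0)&(E[...,0]>-130)&(E[...,1]>125)&(E[...,1]<230)&(E[...,2]>188)&(E[...,2]<199))
        b=(E[...,0]<-60)&(E[...,0]>-160)&(abs(E[...,1])<60)&(E[...,2]>100)&(E[...,2]<146)
        a('catch',b)
        if n=='side':
            c0=E[225:245,286:302]
            for v in range(226,242): print(v,[tuple(int(x) for x in np.nan_to_num(E[v,u])) for u in range(289,299)])
            print(c['color'][226:242,289:299].mean(-1).astype(int))
```

```text
['IKError', 'close_job', 'tip_reach'] ['read_state']
top tab 67 [-51.7 154.9 221.3] [-65.3 149.5 215.1] [-37.4 160.7 224.9]
top column 984 [-51.6 170.6 194.7] [-98.7 127.3 190.6] [ -2.6 202.3 198.2]
top catch 0 [nan nan nan] [nan nan nan] [nan nan nan]
side tab 49 [-54.1 152.9 219.4] [-65.5 148.  211.6] [-38.3 160.5 223.7]
side column 541 [-69.4 168.2 193.9] [-99.9 126.7 189.7] [ -2.  200.6 198.6]
side catch 16 [-130.2  -16.9  126.5] [-132.1  -18.6  116.6] [-120.9   25.3  142.8]
226 [(-133, -5, 159), (-128, -7, 153), (-129, -10, 155), (-130, -13, 157), (-128, -16, 156), (-128, -18, 156), (-127, -21, 156), (-127, -24, 156), (-126, -27, 156), (-128, -30, 160)]
227 [(-133, -6, 154), (-130, -8, 151), (-132, -11, 155), (-132, -14, 156), (-130, -16, 154), (-130, -19, 154), (-132, -22, 159), (-128, -24, 153), (-129, -27, 156), (-125, -29, 151)]
228 [(-133, -6, 150), (-132, -8, 149), (-136, -12, 156), (-134, -14, 153), (-132, -17, 152), (-132, -20, 153), (-132, -22, 154), (-131, -25, 154), (-131, -28, 154), (-131, -30, 155)]
229 [(-91, 1, 84), (-93, -1, 88), (-91, -4, 87), (-134, -14, 149), 
[... 2149 characters left out ...]
54 254 254 253 253 252 252]
 [229 237 244 248 250 252 253 253 253 254]
 [155 168 185 205 219 228 236 243 247 250]
 [ 98 102 111 132 150 162 176 190 204 216]
 [ 68  67  77 100 115 119 122 128 135 142]
 [ 46  49  66  91 106 101  92  90  92  95]
 [ 31  37  60  88 101  89  71  62  64  65]
 [ 29  36  55  84  93  80  55  42  40  42]
 [ 26  34  50  72  78  64  41  33  30  31]
 [ 30  31  39  53  56  46  34  29  30  29]
 [ 29  29  31  38  36  33  30  29  29  29]
 [ 29  29  31  29  30  29  29  29  30  28]
 [ 28  29  30  28  29  30  27  29  29  28]
 [ 30  29  29  28  28  28  28  28  31  30]
 [ 30  30  32  28  29  30  31  29  30  28]]
  return np.nanmean(a, axis, out=out, keepdims=keepdims)
  return np.nanmean(a, axis, out=out, keepdims=keepdims)
```

The frame fits: the bolt tab reads (-51.5,155,221), where -50,155 is expected. The catch tab's front edge is visible at about ext x=-130, y=-16. The tool points down and rows only turn it about z, so before planning the under-lip work I test how the arm behaves at its reach limit. The bolt doesn't need that, so I check it high up in free space first.

Request:
play_rows([
  [[-1,0,0,0.05,0],[-1,0,0,0.1,0],[-1,0,0,0.15,0],[-1,0,0,0.2,0],[-1,0,0,0.25,0],[-1,0,0,0.3,0],[-1,0,0,0.35,0],[-1,0,0,0.4,0]],
])

```text
t: 0.95
tool_pos: [0.199, 0.5665, 0.5943]
orientation: [0.528, 3.096, 0.006]
force: [0.2, 1.0, 1.2]
opening: 0.0928
```

Request:
play_rows([
  [[-1,0,0,0.05,0],[-1,0,0,0.1,0],[-1,0,0,0.15,0],[-1,0,0,0.2,0],[-1,0,0,0.25,0],[-1,0,0,0.3,0]],
])

```text
t: 1.55
tool_pos: [0.1752, 0.499, 0.6959]
orientation: [0.527, 3.091, 0.05]
force: [-0.5, 0.4, 0.7]
opening: 0.0928
```

Run:
```python
from h import *
s=sensors.read_state()
print(s['q'].round(3),s['tool_pos'],cv2.Rodrigues(s['orientation'])[0].round(3))
```

```text
[ 1.134  0.508  0.024  0.005  2.577 -0.095] [0.1751786  0.49896275 0.69589955] [[-0.944  0.331  0.011]
 [ 0.331  0.943  0.031]
 [-0.     0.033 -0.999]]
```

Request:
play_rows([
  [[-1,0,0,0.0,0],[-1,0,0,0,0],[-1,0,0,0,0]],
])

```text
t: 1.85
tool_pos: [0.1763, 0.5015, 0.6924]
orientation: [0.527, 3.092, 0.042]
force: [0.2, 0.9, -0.7]
opening: 0.0927
```

Run:
```python
from h import *
s=sensors.read_state()
print(s['q'].round(3),s['tool_pos'],cv2.Rodrigues(s['orientation'])[0].round(3))
```

```text
[ 1.134  0.514  0.025  0.005  2.576 -0.094] [0.1763007  0.50145874 0.69243619] [[-0.943  0.331  0.009]
 [ 0.331  0.943  0.025]
 [ 0.     0.027 -1.   ]]
```

Request:
play_rows([
  [[-1,0,0,-0.05,0],[-1,0,0,-0.1,0],[-1,0,0,-0.15,0],[-1,0,0,-0.2,0]],
])

```text
t: 2.25
tool_pos: [0.1776, 0.5043, 0.5783]
orientation: [0.527, 3.092, 0.044]
force: [0.4, 0.9, 0.8]
opening: 0.0931
```

Run:
```python
from h import *
s=sensors.read_state()
print(s['q'].round(3),s['tool_pos'],cv2.Rodrigues(s['orientation'])[0].round(3))
```

```text
[ 1.134  0.114  0.812  0.003  2.188 -0.097] [0.17757749 0.50429036 0.5782519 ] [[-0.943  0.331  0.01 ]
 [ 0.331  0.943  0.027]
 [-0.     0.029 -1.   ]]
```

After an unreachable move, the pose the arm settled on became the new reference, and a small tilt stayed in it. That follows the documented "approached as far as the arm can". The under-lip work needs a tilted finger, so I'll pick a safe free direction in which to lean on the reach limit, and work out the arm geometry.

```bash
python3 - <<'E'
from h import *
for n in ('top','side'):
    P=cloud(dict(np.load(n+'0.npz'))).reshape(-1,3); P=P[~np.isnan(P[:,0])]
    P=P[P[:,2]>.25]
    print(n,len(P))
    th=np.degrees(np.arctan2(P[:,1],P[:,0])); r=np.hypot(P[:,0],P[:,1])
    for a in range(-120,181,15):
        k=(abs(th-a)<7.5)&(r>.3)
        if k.sum()>3: print(a,k.sum(),'rmin',np.percentile(r[k],1).round(2),r[k].max().round(2),'zmax',P[k,2].max().round(2))
E
python3 - <<'E'
import sys; sys.path.insert(0,'.')
from scipy.optimize import least_squares
import numpy as np
D=[(.13118,1.48924,1.52300,.19861,.56556,.20460),(.514,.025,2.576,.1763,.50146,.69244),(.114,.812,2.188,.17758,.50429,.57825),(.508,.024,2.577,.17518,.49896,.69590)]
def f(p):
    h,L1,L2,e,Lt=p; o=[]
    for q2,q3,q5,x,y,z in D:
        r=np.sqrt(x*x+y*y-.0515**2); b=q2+q3; t=q2+q3+q5
        o+= [L1*np.sin(q2)+L2*np.sin(b)+e*np.cos(b)+Lt*np.sin(t)-r, h+L1*np.cos(q2)+L2*np.cos(b)-e*np.sin(b)+Lt*np.cos(t)-z]
    return np.r_[o,(Lt-.25)*.003]
s=least_squares(f,[.3,.45,.5,0,.25]);print(s.x,s.fun)
E
```

```text
top 1519
60 220 rmin 0.51 0.55 zmax 0.35
75 1220 rmin 0.5 0.6 zmax 0.37
side 15131
15 234 rmin 1.97 2.01 zmax 0.3
60 3117 rmin 0.3 0.97 zmax 0.67
75 2674 rmin 0.31 0.7 zmax 0.68
[0.31637786 0.3698167  0.55336085 0.06157375 0.38935017] [ 8.41550922e-05  1.21182642e-04  2.44705505e-06  5.83422643e-05
 -8.07680731e-05 -2.79362995e-04  3.36139969e-05  9.98378964e-05
  4.18050520e-04]
```

The arm model fits to under a millimetre, and nothing stands high at bearing 0. I do the bolt first, tool down: close the jaws, turn -0.3 rad, and go above the spot on the -y side of the tab.

Request:
play_rows([
  [[1,0.325,-0.423,0,-0.297],[1,0.325,-0.423,0,-0.297],[1,0.325,-0.423,0,-0.297],[1,0.325,-0.423,0,-0.297],[1,0.325,-0.423,0,-0.297],[1,0.325,-0.423,0,-0.297],[1,0.325,-0.423,0,-0.297],[1,0.325,-0.423,0,-0.297]],
], force=20)

```text
t: 3.05
tool_pos: [0.4223, 0.1851, 0.5788]
orientation: [0.978, 2.978, 0.04]
force: [0.8, 0.5, 0.4]
opening: 0.0336
```

```bash
cat >> h.py <<'E'
yaw=np.radians(53.62); O=np.array([.640,.042,0.])
Rz=np.array([[np.cos(yaw),-np.sin(yaw),0],[np.sin(yaw),np.cos(yaw),0],[0,0,1]])
toext=lambda p:(np.asarray(p)-O)@Rz*1000
toworld=lambda e:np.asarray(e)/1000@Rz.T+O
def st():
    s=sensors.read_state(); R=cv2.Rodrigues(s['orientation'])[0]
    print('t',round(s['t'],2),'q',s['q'].round(3),'pos',s['tool_pos'].round(4),'ext',toext(s['tool_pos']).round(1),'tip',toext(s['tool_pos']+.014*R[:,2]).round(1)); print('R ext\n',(Rz.T@R).round(3),'F ext',(s['force']@Rz).round(1),'op',round(s['opening'],4))
    return s,R
E
python3 - <<'E'
from h import *
s,R=st()
t=toworld([-50,133,222]); print(t-s['tool_pos'])
E
```

```text
t 3.05 q [ 0.287 -0.081  1.008  0.021  2.195 -0.636] pos [0.4223 0.1851 0.5788] ext [-13.9 260.1 578.8] tip [-13.5 260.1 564.8]
R ext
 [[-0.     1.     0.027]
 [ 1.     0.     0.001]
 [ 0.001  0.027 -1.   ]] F ext [ 0.9 -0.3  0.4] op 0.0336
[ 0.08091621 -0.10450176 -0.35683968]
```

Request:
play_rows([
  [[1,0.08,-0.104,-0.15,0],[1,0.08,-0.104,-0.15,0],[1,0.08,-0.104,-0.15,0],[1,0.08,-0.104,-0.2,0],[1,0.08,-0.104,-0.28,0],[1,0.08,-0.104,-0.28,0],[1,0.08,-0.104,-0.28,0],[1,0.08,-0.104,-0.28,0]],
])

```text
t: 3.85
tool_pos: [0.4987, 0.0824, 0.2939]
orientation: [-0.981, -2.984, -0.036]
force: [-0.1, 0.0, -0.5]
opening: 0.0007
```

Run:
```python
from h import *
s,R=st()
t=toworld([-50,133,222]); print(t-s['tool_pos'])
grab('wrist','w1.png')
```

```text
t 3.85 q [ 0.045 -0.157  1.614  0.022  1.677 -0.887] pos [0.4987 0.0824 0.2939] ext [-51.3 137.7 293.9] tip [-51.  137.8 279.9]
R ext
 [[ 0.001  1.     0.021]
 [ 1.    -0.001  0.008]
 [ 0.008  0.021 -1.   ]] F ext [-0.   0.1 -0.5] op 0.0007
[ 0.0045557  -0.00173529 -0.07193565]
```

View pics/w1.png

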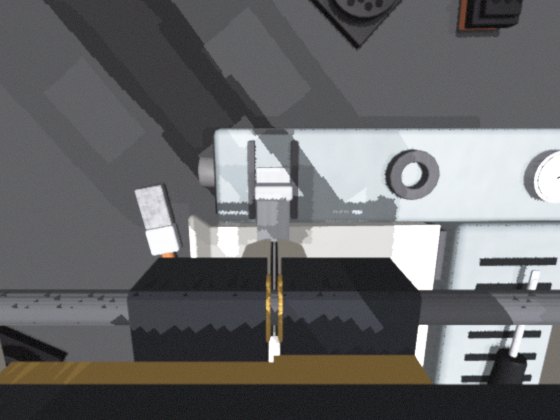

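The wrist view shows the tab at (273,185), straight ahead of the closed fingertips at (275,250), with the ring at (413,175) well aside. I go down and then push toward ext +y, world (-0.805,+0.593).

Request:
play_rows([
  [[1,0.006,-0.003,-0.03,0],[1,0.006,-0.003,-0.06,0],[1,0.006,-0.003,-0.072,0],[1,0.006,-0.003,-0.072,0],[1,0.006,-0.003,-0.072,0]],
])

```text
t: 4.4
tool_pos: [0.508, 0.0801, 0.2301]
orientation: [0.977, 2.974, 0.043]
force: [1.2, 0.5, 0.3]
opening: 0.0005
```

Run:
```python
from h import *
s,R=st()
```

```text
t 4.4 q [ 0.04  -0.136  1.71   0.022  1.548 -0.897] pos [0.508  0.0801 0.2301] ext [-47.6 128.8 230.1] tip [-47.2 128.8 216.1]
R ext
 [[-0.     1.     0.029]
 [ 1.     0.    -0.002]
 [-0.002  0.029 -1.   ]] F ext [ 1.  -0.7  0.3] op 0.0005
```

Request:
play_rows([
  [[1,0,0,-0.008,0],[1,-0.004,0.003,-0.008,0],[1,-0.009,0.0067,-0.008,0],[1,-0.015,0.011,-0.008,0],[1,-0.02,0.0148,-0.008,0],[1,-0.025,0.0185,-0.008,0],[1,-0.03,0.022,-0.008,0],[1,-0.03,0.022,-0.008,0]],
])

```text
t: 5.2
tool_pos: [0.4766, 0.1024, 0.2201]
orientation: [0.977, 2.976, 0.042]
force: [0.6, -0.6, 0.5]
opening: 0.0004
```

Run:
```python
from h import *
s,R=st()
c=grab('top','top1.png'); E=toext(cloud(c))
with np.errstate(invalid='ignore'):
    for y0 in (-60,0,60):
        b=(E[...,0]<-20)&(E[...,0]>-90)&(abs(E[...,1]-y0)<25)&(E[...,2]>150)&(E[...,2]<215); print(np.nanmedian(E[b],0))
```

```text
t 5.2 q [ 0.089 -0.207  1.791  0.021  1.539 -0.848] pos [0.4766 0.1024 0.2201] ext [-48.3 167.3 220.1] tip [-47.9 167.3 206.1]
R ext
 [[-0.001  1.     0.028]
 [ 1.     0.001 -0.   ]
 [-0.     0.028 -1.   ]] F ext [-0.1 -0.8  0.5] op 0.0004
[-55.03697738 -59.81584573 195.36448404]
[-5.50095650e+01  3.89130095e-02  1.95194824e+02]
[-55.1233096   60.1166369  195.48465825]
```

```bash
python3 - <<'E'
import cv2
a=cv2.imread('pics/top1.png'); cv2.imwrite('pics/top1z.png',cv2.resize(a[150:300,150:350],None,fx=4,fy=4,interpolation=cv2.INTER_CUBIC))
E
python3 - <<'E'
from h import *
st(); c=grab('wrist','w2.png'); np.savez('w2.npz',**c)
E
```

```text
t 5.25 q [ 0.089 -0.207  1.791  0.021  1.539 -0.848] pos [0.477  0.1021 0.2201] ext [-48.3 166.9 220.1] tip [-47.9 166.9 206.1]
R ext
 [[-0.001  1.     0.028]
 [ 1.     0.001 -0.   ]
 [-0.     0.028 -1.   ]] F ext [-0.4  0.4 -0.7] op 0.0002
```

View pics/top1z.png

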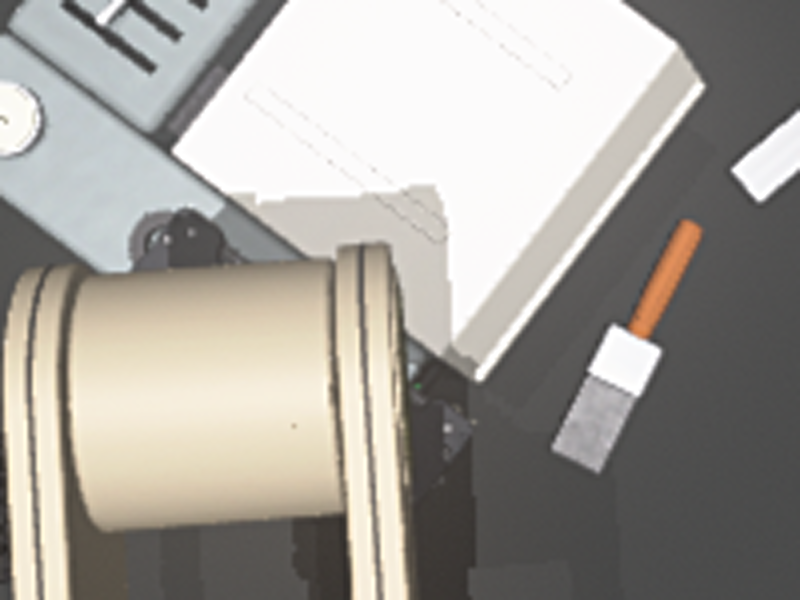

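View pics/w2.png

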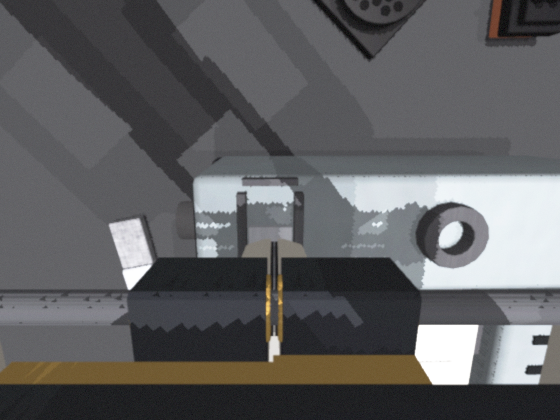

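Run:
```python
from h import *
c=dict(np.load('w2.npz'));E=toext(cloud(c))
for v in range(176,262,6): print(v,[tuple(int(x) for x in np.nan_to_num(E[v,u])) for u in (225,255,265,275,285,300)])
c=grab('side','side2.png');E=toext(cloud(c))
with np.errstate(invalid='ignore'):
  for x in (-110,-60,0,60):
    b=(abs(E[...,0]-x)<10)&(abs(E[...,1])<90)&(E[...,2]>150)&(E[...,2]<215); print(np.nanmedian(E[b],0))
a=cv2.imread('pics/side2.png'); cv2.imwrite('pics/side2z.png',cv2.resize(a[100:300,170:390],None,fx=3,fy=3,interpolation=cv2.INTER_CUBIC))
```

```text
176 [(-78, 203, 188), (-59, 203, 189), (-53, 203, 190), (-46, 203, 190), (-40, 203, 190), (-30, 203, 191)]
182 [(-78, 200, 193), (-59, 202, 203), (-53, 201, 201), (-47, 202, 202), (-41, 201, 202), (-31, 200, 194)]
188 [(-78, 196, 194), (-59, 196, 194), (-53, 196, 194), (-46, 196, 192), (-40, 196, 194), (-30, 196, 193)]
194 [(-78, 193, 194), (-59, 192, 193), (-53, 192, 193), (-46, 192, 193), (-40, 192, 193), (-31, 194, 201)]
200 [(-78, 189, 194), (-59, 188, 193), (-53, 188, 193), (-46, 189, 194), (-40, 188, 194), (-31, 190, 202)]
206 [(-78, 185, 194), (-59, 185, 194), (-53, 184, 193), (-46, 184, 193), (-40, 184, 194), (-31, 186, 202)]
212 [(-78, 181, 194), (-59, 181, 193), (-53, 181, 194), (-46, 180, 193), (-40, 180, 193), (-31, 183, 202)]
218 [(-79, 176, 193), (-59, 176, 193), (-53, 177, 194), (-46, 177, 194), (-40, 176, 193), (-31, 179, 202)]
224 [(-79, 173, 193), (-59, 172, 193), (-53, 173, 194), (-46, 173, 194), (-40, 173, 194), (-31, 175, 201)]
230 [(-79, 168, 193), (0, 0, 0), (-53, 170, 200), (-46, 170, 199), (-40, 170, 200), (-31, 171, 202)]
236 [(-79, 164, 193), (-59, 166, 200), (-53, 166, 200), (-46, 166, 200), (-40, 166, 200), (-31, 167, 202)]
242 [(-79, 160, 194), (-58, 176, 237), (-53, 176, 237), (-48, 175, 235), (-43, 176, 238), (-31, 163, 202)]
248 [(-79, 156, 194), (-58, 176, 247), (-53, 176, 247), (-48, 175, 243), (-43, 176, 247), (-36, 176, 247)]
254 [(-80, 151, 193), (-58, 177, 255), (-53, 176, 254), (-48, 175, 251), (-44, 176, 254), (-37, 176, 255)]
260 [(-63, 202, 323), (-55, 203, 324), (-53, 203, 323), (-48, 175, 259), (-48, 202, 323), (-44, 203, 323)]
[-111.75405591   -1.97373042  184.77529964]
[-60.39385688   0.41272189 194.47381211]
[-4.22078098e-02  1.42213436e+00  1.94038851e+02]
[ 59.70531404  -2.40176385 194.00635052]
```

View pics/side2z.png

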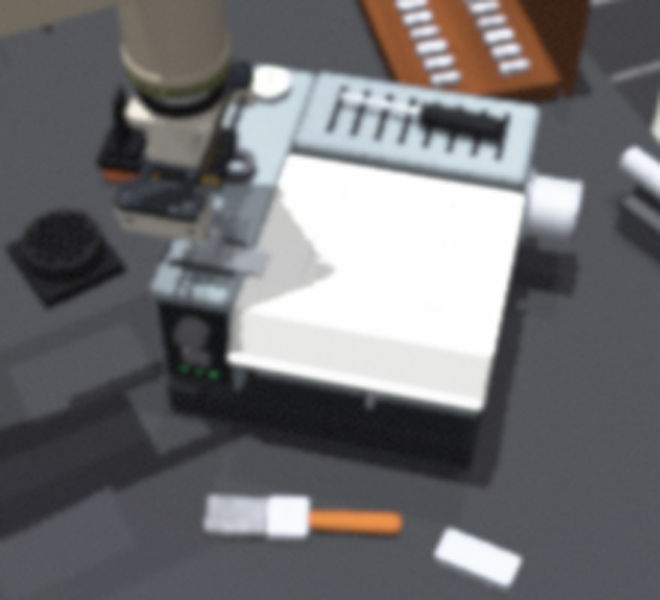

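The pop hasn't happened: the plate end still reads y≈171 and the tongue is still over the hood, so the fingers passed without moving the tab. I check where the fingertips really are.

Run:
```python
from h import *
c=grab('side');E=toext(cloud(c)); np.savez('side3.npz',**c)
a=cv2.cvtColor(c['color'],cv2.COLOR_RGB2BGR); cv2.imwrite('pics/side3z.png',cv2.resize(a[140:210,205:275],None,fx=8,fy=8,interpolation=cv2.INTER_CUBIC))
for v in range(172,198,2): print(v,[tuple(int(x) for x in np.nan_to_num(E[v,u])) for u in range(228,262,3)])
```

```text
172 [(-144, 147, 350), (-145, 139, 353), (-142, 133, 351), (-56, 159, 254), (0, 171, 192), (3, 163, 191), (2, 154, 194), (7, 146, 191), (6, 136, 195), (7, 128, 195), (16, 121, 188), (11, 110, 196)]
174 [(-142, 149, 341), (-144, 140, 345), (-143, 133, 346), (-62, 157, 254), (-10, 168, 196), (-4, 161, 191), (-6, 151, 195), (-1, 143, 193), (0, 134, 194), (1, 126, 194), (4, 118, 193), (6, 109, 193)]
176 [(-135, 153, 325), (-138, 143, 330), (-136, 136, 329), (-128, 131, 323), (-40, 157, 222), (-36, 150, 219), (-11, 150, 193), (-9, 141, 193), (-11, 131, 197), (-5, 124, 193), (-6, 115, 196), (-1, 107, 194)]
178 [(-137, 153, 319), (-134, 146, 317), (-136, 137, 322), (-128, 132, 315), (-46, 155, 221), (-39, 149, 215), (-18, 147, 193), (-18, 138, 195), (-15, 130, 194), (-9, 123, 189), (-9, 114, 192), (-5, 106, 189)]
180 [(-39, 195, 195), (-37, 187, 194), (-35, 179, 194), (-36, 169, 198), (-53, 153, 221), (-41, 149, 208), (-34, 143, 202), (-31, 134, 201), (-19, 130, 189), (-14, 122, 186), (-21, 111, 197), (-15, 103, 192)]
182 [(-47, 193, 195), (-44, 185, 194), (-40, 177, 191), (-63, 159, 221), 
[... 882 characters left out ...]
, 127, 192), (-63, 117, 199), (-63, 108, 201), (-55, 101, 194), (-57, 92, 198)]
192 [(-82, 182, 193), (-79, 174, 192), (-77, 166, 192), (-75, 158, 192), (-73, 150, 192), (-72, 141, 193), (-69, 133, 193), (-67, 125, 192), (-65, 116, 193), (-63, 108, 192), (-63, 99, 194), (-61, 91, 194)]
194 [(-89, 180, 193), (-89, 171, 196), (-84, 164, 192), (-82, 156, 192), (-83, 146, 196), (-81, 138, 196), (-80, 130, 197), (-73, 123, 190), (-73, 114, 193), (-70, 107, 191), (-69, 98, 193), (-65, 90, 191)]
196 [(-96, 177, 194), (-94, 169, 193), (-91, 162, 192), (-90, 153, 193), (-86, 146, 191), (-83, 138, 190), (-85, 128, 195), (-79, 122, 189), (-80, 112, 193), (-78, 104, 193), (-77, 95, 195), (-74, 88, 192)]
```

View pics/side3z.png

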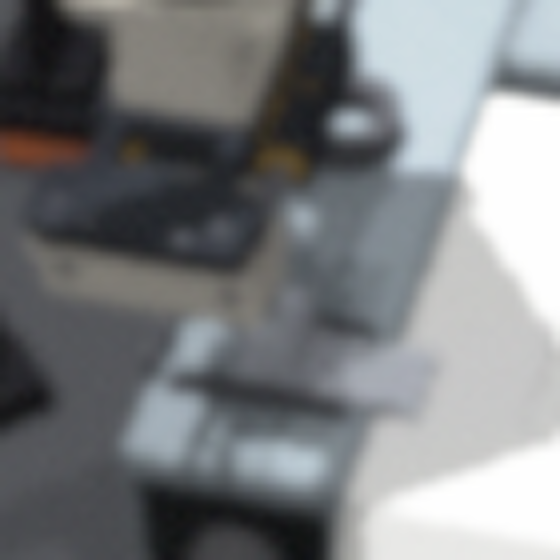

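Run:
```python
from h import *
print(robot.tip_reach)
c=grab('wrist');E=toext(cloud(c)); s,R=st()
K=c['intrinsics']
T=(cloud(c)-s['tool_pos'])@R*1000   # tool frame
for u in (262,268,272,275,278,282,290):
    print(u,[tuple(int(x) for x in np.nan_to_num(T[v,u])) for v in range(236,258,3)])
c0=dict(np.load('wrist0.npz'))
# start pose tool frame
R0=cv2.Rodrigues(np.array([-.528056,-3.096436,.0027979]))[0]; T0=(cloud(c0)-np.array([.198607,.565556,.204596]))@R0*1000
for (u,v) in [(150,300),(170,265),(180,245),(187,250),(187,280),(365,245),(380,260),(400,290),(370,270),(150,270)]: print((u,v),T0[v,u].round(0))
z=T0[...,2]; m=(z>-60)&(z<30)&(abs(T0[...,0])<60)&(abs(T0[...,1])<90)
print('max finger z',np.nanpercentile(z[m],[50,90,99,100]))
```

```text
0.014
t 5.45 q [ 0.088 -0.205  1.79   0.021  1.539 -0.848] pos [0.4773 0.1017 0.22  ] ext [-48.4 166.4 220. ] tip [-48.  166.4 206. ]
R ext
 [[ 0.     1.     0.028]
 [ 1.    -0.    -0.   ]
 [-0.     0.028 -1.   ]] F ext [ 0.5 -0.  -0.2] op 0.0001
262 [(0, -7, 20), (9, -6, -12), (9, -6, -17), (9, -5, -23), (9, -5, -26), (9, -5, -30), (9, -5, -33), (36, -2, -102)]
268 [(0, -3, 19), (9, -3, -13), (9, -3, -17), (9, -2, -22), (9, -2, -26), (9, -2, -31), (9, -2, -34), (9, -2, -38)]
272 [(0, -1, 20), (-1, -1, 19), (8, 0, -14), (8, 0, -18), (7, 0, -22), (8, 0, -27), (8, 0, -31), (8, 0, -35)]
275 [(0, 0, 18), (-1, 0, 18), (8, 0, -14), (7, 0, -16), (8, 0, -22), (8, 0, -26), (8, 0, -31), (8, 0, -35)]
278 [(0, 2, 20), (9, 2, -13), (9, 2, -18), (9, 2, -22), (10, 2, -28), (9, 2, -30), (10, 1, -36), (9, 1, -37)]
282 [(0, 5, 19), (9, 4, -13), (9, 4, -18), (9, 4, -22), (9, 4, -27), (9, 3, -31), (9, 3, -35), (36, 2, -102)]
290 [(0, 10, 20), (-2, 10, 20), (9, 8, -17), (9, 8, -22), (9, 7, -27), (9, 7, -31), (9, 7, -34), (36, 4, -101)]
(150, 300) [  30.  -28. -112.]
(170, 265) [  8. -46. -43.]
(180, 245) [  9. -48. -20.]
(187, 250) [  3. -46. -14.]
(187, 280) [-123. -111.  206.]
(365, 245) [  8.  48. -18.]
(380, 260) [ 10.  48. -42.]
(400, 290) [  32.   29. -111.]
(370, 270) [  1.  46. -33.]
(150, 270) [  9. -52. -52.]
max finger z [-40.1848541  -20.17626399 -13.55589371 -11.96119303]
```

The wrist depth shows the fingertips at tool z ≈ -13 mm. They end 13 mm behind the reported TCP, not 14 mm ahead as `tip_reach` says. That explains passing at z≈0.233, above the 0.222 tab. From here on I trust the measured tip (-13 mm). I back off and repeat 26 mm lower.

Request:
play_rows([
  [[1,0.029,-0.0215,0,0],[1,0.029,-0.0215,0,0],[1,0.029,-0.0215,0,0],[1,0.029,-0.0215,-0.012,0],[1,0.029,-0.0215,-0.024,0],[1,0.029,-0.0215,-0.024,0],[1,0.029,-0.0215,-0.024,0]],
])

```text
t: 6.15
tool_pos: [0.5054, 0.0806, 0.1952]
orientation: [0.978, 2.978, 0.041]
force: [-0.0, 0.4, 0.1]
opening: 0.0004
```

Run:
```python
from h import *
st()
```

```text
t 6.15 q [ 0.041 -0.125  1.763  0.022  1.487 -0.897] pos [0.5054 0.0806 0.1952] ext [-48.8 131.3 195.2] tip [-48.4 131.3 181.2]
R ext
 [[-0.001  1.     0.027]
 [ 1.     0.001  0.001]
 [ 0.001  0.027 -1.   ]] F ext [0.3 0.3 0.1] op 0.0004
```

Request:
play_rows([
  [[1,-0.005,0.0037,0,0],[1,-0.01,0.0074,0,0],[1,-0.014,0.0103,0,0],[1,-0.018,0.0133,0,0],[1,-0.022,0.0162,0,0],[1,-0.026,0.0192,0,0],[1,-0.029,0.0214,0,0],[1,-0.029,0.0214,0,0]],
])

```text
t: 6.95
tool_pos: [0.4767, 0.1023, 0.1962]
orientation: [0.977, 2.977, 0.042]
force: [-0.0, 0.7, 0.5]
opening: 0.0003
```

Run:
```python
from h import *
st()
for n in ('top','side'):
    c=grab(n,n+'4.png'); E=toext(cloud(c))
    with np.errstate(invalid='ignore'):
      for x in (-110,-60,0,60):
        b=(abs(E[...,0]-x)<10)&(abs(E[...,1]+20)<60)&(E[...,2]>150)&(E[...,2]<230); print(np.nanmedian(E[b],0).round(1))
```

```text
t 6.95 q [ 0.089 -0.197  1.826  0.021  1.495 -0.849] pos [0.4767 0.1023 0.1962] ext [-48.3 167.3 196.2] tip [-47.9 167.3 182.2]
R ext
 [[-0.001  1.     0.028]
 [ 1.     0.001  0.001]
 [ 0.001  0.028 -1.   ]] F ext [0.6 0.5 0.5] op 0.0003
[-110.   -19.9  200.5]
[-60.  -20.2 203.7]
[ 1.000e-01 -2.030e+01  2.004e+02]
[ 60.  -20.  196.9]
[-111.2  -20.8  196.2]
[-59.8 -21.2 203.6]
[-2.000e-01 -2.000e+01  2.001e+02]
[ 59.5 -20.3 196.1]
```

The hood has popped: its top rose 9 mm at x=-60 and 6 mm at x=0. Now I use the arm model to check which tilted poses work under the lip (fingers leaning toward ext +x).

```bash
cat > kin.py <<'E'
import numpy as np
from scipy.spatial.transform import Rotation as Ro
from scipy.optimize import least_squares
h,L1,L2,e,Lt=.31638,.36982,.55336,.06157,.38935
lo=np.array([-2.96,-.89,.02,-1.34,0,-2.66]);hi=np.array([2.96,2.26,2.5,4.48,2.73,2.66])
D1=.0515
def fk(q,wc=False):
    A=Ro.from_euler('z',q[0]); B=A*Ro.from_euler('y',q[1]); C=B*Ro.from_euler('y',q[2])
    W=C*Ro.from_euler('z',q[3])*Ro.from_euler('y',q[4])*Ro.from_euler('z',q[5]+np.pi/2)
    el=np.array([0,0,h])+A.apply([0,D1,0])+B.apply([0,0,L1]); w=el+C.apply([e,0,L2])
    p=w+W.apply([0,0,Lt])
    return (p,W.as_matrix(),el,w) if wc else (p,W.as_matrix())
def ik(p,R,seeds):
    best=None
    for s in seeds:
        f=lambda q:(lambda r:np.r_[r[0]-p,.3*Ro.from_matrix(r[1]@R.T).as_rotvec()])(fk(q))
        r=least_squares(f,np.clip(s,lo+.001,hi-.001),bounds=(lo,hi))
        if best is None or r.cost<best.cost: best=r
    return best.x,np.sqrt(2*best.cost)
E
python3 - <<'E'
from h import *
from kin import *
s,R=st(); p,RR=fk(s['q']); print('fk err mm',(p-s['tool_pos'])*1000, np.abs(RR-R).max())
rng=np.random.default_rng(0); seeds=[s['q']]+[lo+(hi-lo)*rng.random(6) for _ in range(25)]
for a in (25,35,45,55,65):
  for sg in (1,-1):
    al=np.radians(a); z=np.array([np.sin(al),0,-np.cos(al)]); y=np.array([0,sg,0.]); x=np.cross(y,z)
    Rt=Rz@np.c_[x,y,z]
    for ep in ([-110,5,125],[-75,5,330]):
      tip=np.array(ep); tcp=toworld(tip+13*z)
      q,er=ik(tcp,Rt,seeds); _,_,el,w=fk(q,True)
      print(a,sg,ep,'err',er.round(4),q.round(2),'el',el.round(2),'w',w.round(2))
E
```

```text
t 7.05 q [ 0.088 -0.196  1.825  0.022  1.494 -0.849] pos [0.4767 0.1021 0.1958] ext [-48.4 167.1 195.8] tip [-48.1 167.2 181.9]
R ext
 [[-0.001  1.     0.028]
 [ 1.     0.     0.001]
 [ 0.001  0.028 -1.   ]] F ext [1.2 0.1 0.2] op 0.0005
fk err mm [-0.22135815  0.25759413  0.12510378] 5.551115123125783e-16
25 1 [-110, 5, 125] err 0.0792 [-0.25 -0.07  1.88  0.23  1.16 -2.66] el [-0.01  0.06  0.69] w [ 0.49 -0.07  0.49]
25 1 [-75, 5, 330] err 0.0462 [-0.28 -0.12  1.57  0.32  1.53 -2.66] el [-0.03  0.06  0.68] w [ 0.51 -0.09  0.69]
25 -1 [-110, 5, 125] err 0.0 [-0.45 -0.02  1.89  0.46  1.22  0.04] el [0.02 0.05 0.69] w [ 0.48 -0.17  0.47]
25 -1 [-75, 5, 330] err 0.0 [-0.38 -0.11  1.6   0.42  1.54  0.27] el [-0.02  0.06  0.68] w [ 0.5  -0.14  0.67]
35 1 [-110, 5, 125] err 0.0595 [-0.68  0.01  2.02  0.8   1.24  2.66] el [0.04 0.04 0.69] w [ 0.4  -0.26  0.38]
35 1 [-75, 5, 330] err 0.0722 [-0.34 -0.19  1.65  0.44  1.47 -2.66] el [-0.05  0.07  0.68] w [ 0.48 -0.11  0.68]
35 -1 [-110, 5, 125] err 0.0 [-0.56 -0.02  1.95  0.65  1.24 -0.16] el [0.02 0.05 0.69] w [ 0.44 -0.22  0.43]
35 -1 [-75, 
[... 720 characters left out ...]
l [0.01 0.06 0.68] w [ 0.38 -0.3   0.47]
55 -1 [-110, 5, 125] err 0.0 [-0.75  0.12  2.    0.99  1.35 -0.52] el [0.07 0.01 0.68] w [ 0.39 -0.29  0.34]
55 -1 [-75, 5, 330] err 0.0 [-0.68 -0.15  1.86  0.96  1.53 -0.14] el [-0.01  0.08  0.68] w [ 0.41 -0.26  0.55]
65 1 [-110, 5, 125] err 0.0 [-0.82  0.24  2.    1.12  1.44  2.46] el [ 0.1  -0.03  0.68] w [ 0.37 -0.32  0.28]
65 1 [-75, 5, 330] err 0.045 [-0.79 -0.05  1.97  1.19  1.58  2.66] el [0.02 0.05 0.69] w [ 0.38 -0.3   0.44]
65 -1 [-110, 5, 125] err 0.0 [-0.82  0.24  2.    1.12  1.44 -0.68] el [ 0.1  -0.03  0.68] w [ 0.37 -0.32  0.28]
65 -1 [-75, 5, 330] err 0.0 [-0.75 -0.11  1.92  1.12  1.57 -0.27] el [0.01 0.06 0.68] w [ 0.39 -0.29  0.49]
```

All the tilts are reachable with tool x toward ext +x. Leaning at bearing 53.6° leaves the tilt already pointing the right way. I go up, then move out with a -90° turn.

Request:
play_rows([
  [[1,0.002,-0.0015,0.02,0],[1,0.002,-0.0015,0.06,0],[1,0.002,-0.0015,0.11,0],[1,0,0,0.16,-0.1],[1,-0.01,0.04,0.2,-0.25],[1,-0.02,0.09,0.2,-0.4],[1,-0.03,0.14,0.2,-0.55],[1,-0.04,0.19,0.2,-0.7]],
])

```text
t: 7.85
tool_pos: [0.4429, 0.2644, 0.3963]
orientation: [1.863, 2.509, 0.036]
force: [0.1, -0.2, 0.6]
opening: 0.0007
```

Request:
play_rows([
  [[1,0,0.05,0,-0.15],[1,0,0.1,0,-0.3],[1,0,0.15,0,-0.45],[1,0,0.2,0,-0.6],[1,0,0.24,0,-0.75],[1,0,0.26,0,-0.871],[1,0,0.26,0,-0.871]],
])

```text
t: 8.55
tool_pos: [0.4421, 0.5255, 0.3926]
orientation: [2.736, 1.493, 0.014]
force: [-0.4, 0.1, -0.0]
opening: 0.0003
```

Run:
```python
from h import *
st()
c=grab('top','top5.png')
E=toext(cloud(c))
with np.errstate(invalid='ignore'):
  for x in (-110,-60,0,60):
    b=(abs(E[...,0]-x)<10)&(abs(E[...,1]+20)<60)&(E[...,2]>150)&(E[...,2]<230); print(np.nanmedian(E[b],0).round(1))
  b=(abs(E[...,0]+50)<25)&(abs(E[...,1]-170)<35)&(E[...,2]>212)&(E[...,2]<230); print('tab',np.nanmedian(E[b],0))
```

```text
t 8.55 q [ 0.812  0.396  0.839 -0.028  1.906  1.374] pos [0.4421 0.5255 0.3926] ext [271.8 446.1 392.6] tip [271.8 445.7 378.6]
R ext
 [[ 0.998  0.063 -0.003]
 [ 0.063 -0.998 -0.026]
 [-0.004  0.026 -1.   ]] F ext [-0.1  0.4 -0. ] op 0.0003
[-110.   -19.5  202. ]
[-60.  -20.  204.9]
[-1.000e-01 -2.000e+01  2.011e+02]
[ 59.8 -20.  197.1]
tab [-51.77041773 182.89725904 221.84095624]
```

View pics/top5.png

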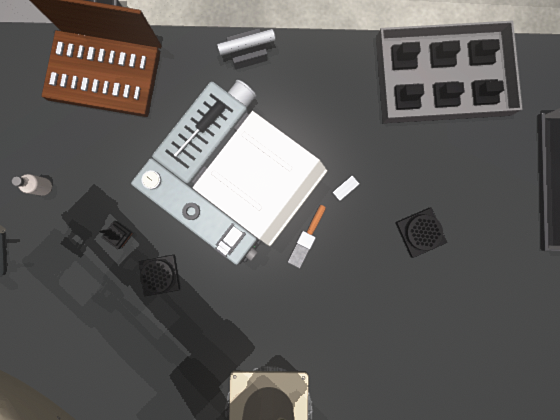

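The bolt is fully back (tab at y=183, 28 mm) and the hood is popped. Everything else is unmoved. Now I lean past the reach limit, outward and up.

Request:
play_rows([
  [[1,0.31,0.42,0.3,0],[1,0.31,0.42,0.3,0],[1,0.31,0.42,0.3,0],[1,0.31,0.42,0.3,0],[1,0.31,0.42,0.3,0],[1,0.31,0.42,0.3,0],[1,0.31,0.42,0.3,0],[1,0.31,0.42,0.3,0]],
])

```text
t: 9.4
tool_pos: [0.5013, 0.6094, 0.4421]
orientation: [2.749, 1.503, 0.089]
force: [-0.2, -0.3, -0.2]
opening: 0.0004
```

Run:
```python
from h import *
st()
```

```text
t 9.4 q [ 0.83   0.9    0.024 -0.03   2.166  1.382] pos [0.5013 0.6094 0.4421] ext [374.6 448.2 442.1] tip [375.3 447.8 428.1]
R ext
 [[ 0.997  0.064  0.049]
 [ 0.065 -0.997 -0.031]
 [ 0.047  0.034 -0.998]] F ext [-0.4  0.  -0.2] op 0.0004
```

Request:
play_rows([
  [[1,0.31,0.42,0.3,0],[1,0.31,0.42,0.3,0]],
])

```text
t: 9.6
tool_pos: [0.5089, 0.6243, 0.4446]
orientation: [-2.745, -1.502, -0.153]
force: [-0.1, -0.7, 0.5]
opening: 0.0004
```

Run:
```python
from h import *
st()
```

```text
t 9.6 q [ 0.835  0.899  0.023 -0.027  2.124  1.389] pos [0.5089 0.6243 0.4446] ext [391.1 450.9 444.6] tip [392.4 450.5 430.6]
R ext
 [[ 0.994  0.064  0.093]
 [ 0.067 -0.997 -0.033]
 [ 0.09   0.039 -0.995]] F ext [-0.6 -0.3  0.5] op 0.0004
```

Request:
play_rows([
  [[1,0.31,0.42,0.3,0],[1,0.31,0.42,0.3,0],[1,0.31,0.42,0.3,0],[1,0.31,0.42,0.3,0]],
])

```text
t: 10.0
tool_pos: [0.5179, 0.6433, 0.439]
orientation: [-2.728, -1.493, -0.21]
force: [-0.3, 0.9, 0.6]
opening: 0.0006
```

Run:
```python
from h import *
st()
```

```text
t 10.0 q [ 0.841  0.908  0.024 -0.025  2.074  1.397] pos [0.5179 0.6433 0.439 ] ext [411.7 454.9 439. ] tip [413.5 454.5 425.1]
R ext
 [[ 0.989  0.063  0.133]
 [ 0.068 -0.997 -0.034]
 [ 0.13   0.043 -0.991]] F ext [0.6 0.8 0.6] op 0.0006
```

Tilt grows by about 0.04 rad per call, at low cost in time. I continue with short calls.

Request:
play_rows([
  [[1,0.31,0.42,0.3,0]],
])

```text
t: 10.1
tool_pos: [0.5247, 0.6537, 0.4412]
orientation: [-2.713, -1.486, -0.256]
force: [0.9, 0.6, -0.4]
opening: 0.0001
```

Request:
play_rows([
  [[1,0.31,0.42,0.3,0]],
])

```text
t: 10.2
tool_pos: [0.5319, 0.6646, 0.446]
orientation: [-2.696, -1.477, -0.309]
force: [0.7, 0.2, 0.9]
opening: 0.0006
```

Request:
play_rows([
  [[1,0.31,0.42,0.3,0],[1,0.31,0.42,0.3,0]],
])

```text
t: 10.4
tool_pos: [0.5411, 0.6797, 0.4505]
orientation: [-2.674, -1.466, -0.373]
force: [-0.1, 0.9, 0.7]
opening: 0.0005
```

Request:
play_rows([
  [[1,0.31,0.42,0.3,0],[1,0.31,0.42,0.3,0]],
])

```text
t: 10.6
tool_pos: [0.5507, 0.6947, 0.4537]
orientation: [-2.651, -1.455, -0.433]
force: [0.4, 0.1, 0.3]
opening: 0.0006
```

Run:
```python
from h import *
st()
```

```text
t 10.6 q [ 0.849  0.907  0.023 -0.016  1.915  1.409] pos [0.5507 0.6947 0.4537] ext [472.5 459.1 453.7] tip [476.6 458.5 440.3]
R ext
 [[ 0.955  0.059  0.29 ]
 [ 0.074 -0.996 -0.04 ]
 [ 0.287  0.06  -0.956]] F ext [ 0.3 -0.2  0.3] op 0.0006
```

Request:
play_rows([
  [[1,0.31,0.42,0.3,0]],
])

```text
t: 10.7
tool_pos: [0.5579, 0.7053, 0.4572]
orientation: [-2.633, -1.446, -0.478]
force: [-0.6, -0.5, 0.5]
opening: 0.0005
```

Request:
play_rows([
  [[1,0.31,0.42,0.3,0],[1,0.31,0.42,0.3,0]],
])

```text
t: 10.9
tool_pos: [0.568, 0.721, 0.4628]
orientation: [-2.606, -1.433, -0.542]
force: [-0.4, -0.1, -0.4]
opening: 0.0002
```

Request:
play_rows([
  [[1,0.31,0.42,0.3,0],[1,0.31,0.42,0.3,0]],
])

```text
t: 11.1
tool_pos: [0.5781, 0.7362, 0.4674]
orientation: [-2.58, -1.419, -0.602]
force: [0.2, -0.4, 0.2]
opening: 0.0006
```

Request:
play_rows([
  [[1,0.31,0.42,0.3,0],[1,0.31,0.42,0.3,0]],
])

```text
t: 11.3
tool_pos: [0.5883, 0.7514, 0.4726]
orientation: [-2.552, -1.405, -0.662]
force: [-0.3, -0.4, 0.3]
opening: 0.0004
```

Request:
play_rows([
  [[1,0.31,0.42,0.3,0],[1,0.31,0.42,0.3,0]],
])

```text
t: 11.5
tool_pos: [0.5984, 0.7665, 0.4784]
orientation: [-2.523, -1.39, -0.721]
force: [0.1, 0.2, 0.3]
opening: 0.0009
```

Request:
play_rows([
  [[1,0.31,0.42,0.3,0],[1,0.31,0.42,0.3,0]],
])

```text
t: 11.7
tool_pos: [0.6084, 0.7813, 0.4845]
orientation: [-2.492, -1.375, -0.779]
force: [-0.4, -0.4, -0.1]
opening: 0.0005
```

Run:
```python
from h import *
st()
```

```text
t 11.7 q [ 0.859  0.923  0.023 -0.004  1.628  1.42 ] pos [0.6084 0.7813 0.4845] ext [576.5 463.9 484.5] tip [584.  463.3 472.7]
R ext
 [[ 0.844  0.048  0.535]
 [ 0.085 -0.995 -0.045]
 [ 0.53   0.084 -0.844]] F ext [-0.6  0.1 -0.1] op 0.0005
```

Request:
play_rows([
  [[1,0.3,0.43,0.3,0],[1,0.3,0.43,0.3,0]],
])

```text
t: 11.9
tool_pos: [0.6168, 0.7972, 0.4909]
orientation: [-2.461, -1.359, -0.835]
force: [0.5, -0.3, 0.1]
opening: 0.0002
```

Request:
play_rows([
  [[1,0.3,0.43,0.3,0],[1,0.3,0.43,0.3,0]],
])

```text
t: 12.1
tool_pos: [0.6249, 0.8127, 0.4977]
orientation: [-2.429, -1.343, -0.891]
force: [-0.6, -0.2, 1.0]
opening: 0.0008
```

Request:
play_rows([
  [[1,0.3,0.43,0.3,0],[1,0.3,0.43,0.3,0]],
])

```text
t: 12.3
tool_pos: [0.6331, 0.8276, 0.5047]
orientation: [-2.396, -1.326, -0.945]
force: [-1.0, -0.5, -0.5]
opening: 0.0004
```

Request:
play_rows([
  [[1,0.3,0.43,0.3,0],[1,0.3,0.43,0.3,0]],
])

```text
t: 12.5
tool_pos: [0.641, 0.842, 0.5122]
orientation: [-2.362, -1.309, -0.997]
force: [0.1, 0.4, -0.4]
opening: 0.0005
```

Request:
play_rows([
  [[1,0.3,0.43,0.3,0],[1,0.3,0.43,0.3,0]],
])

```text
t: 12.7
tool_pos: [0.6486, 0.8557, 0.5201]
orientation: [-2.328, -1.292, -1.048]
force: [-0.8, 0.1, -0.3]
opening: 0.0003
```

Request:
play_rows([
  [[1,0.3,0.43,0.3,0],[1,0.3,0.43,0.3,0]],
])

```text
t: 12.9
tool_pos: [0.656, 0.8688, 0.528]
orientation: [-2.293, -1.274, -1.097]
force: [0.6, -1.0, -1.0]
opening: 0.0005
```

Run:
```python
from h import *
st()
```

```text
t 12.9 q [8.770e-01 9.570e-01 2.400e-02 1.000e-03 1.317e+00 1.433e+00] pos [0.656  0.8688 0.528 ] ext [675.2 477.5 528. ] tip [685.6 476.9 518.7]
R ext
 [[ 0.665  0.033  0.746]
 [ 0.098 -0.994 -0.043]
 [ 0.74   0.102 -0.665]] F ext [-0.4 -1.1 -1. ] op 0.0005
```

The tilt is now 48° toward ext +x. From the tip's 27 mm shift, the body should begin about 84 mm behind the tip. I plan the swing to a point in front of the lip and an insertion along the finger axis, and check it with the kinematic model.

Run:
```python
from h import *
from kin import *
s,R=st()
R1=Ro.from_euler('z',.058).as_matrix()@R; Re=Rz.T@R1; print(Re.round(3))
zt=Re[:,2];xt=Re[:,0]
lip=np.array([-131.2,0,166.2])
tip=lip+70*zt-22*xt; tip[1]=12; print('tip',tip)
tcp=lambda t:toworld(t+13*zt)
W=[s['tool_pos'],np.array([.60,.60,.50]),np.array([.5,.3,.5]),tcp(tip-280*zt),tcp(tip-150*zt),tcp(tip),tcp(tip+[0,-16,40]),]
# open lip contact
lo_=np.array([100-167.2,0,175+159.7]); to=lo_+60*zt-14*xt; to[1]=0; W.append(tcp(to)); print('open tip',to)
q=s['q']
for i,w in enumerate(W):
    Rr=R if i==0 else R1
    q,er=ik(w,Rr,[q]); _,_,el,wc=fk(q,True); print(i,w.round(4),'ext',toext(w).round(1),'err',er.round(4),q.round(2),'wc',wc.round(2))
```

```text
t 12.9 q [8.770e-01 9.570e-01 2.400e-02 1.000e-03 1.317e+00 1.433e+00] pos [0.656  0.8688 0.528 ] ext [675.2 477.5 528. ] tip [685.6 476.9 518.7]
R ext
 [[ 0.665  0.033  0.746]
 [ 0.098 -0.994 -0.043]
 [ 0.74   0.102 -0.665]] F ext [-0.4 -1.1 -1. ] op 0.0005
[[ 0.659  0.091  0.747]
 [ 0.136 -0.991  0.   ]
 [ 0.74   0.102 -0.665]]
tip [-93.39121449  12.         103.38650695]
open tip [-31.59389553   0.         284.45482273]
0 [0.656  0.8688 0.528 ] ext [675.2 477.5 528. ] err 0.0003 [0.88 0.96 0.02 0.   1.32 1.43] wc [0.47 0.64 0.79]
1 [0.6 0.6 0.5] ext [425.5 363.2 500. ] err 0.0 [0.62 0.02 1.31 0.28 1.01 1.07] wc [0.43 0.37 0.76]
2 [0.5 0.3 0.5] ext [124.7 265.7 500. ] err 0.0 [ 0.04 -0.6   1.81  0.64  1.37  0.59] wc [0.33 0.07 0.76]
3 [ 0.4566 -0.1867  0.2809] ext [-292.9   12.   280.9] err 0.0 [-1.08 -0.09  1.81  0.76  1.79 -0.55] wc [ 0.28 -0.42  0.54]
4 [ 0.5142 -0.1085  0.1945] ext [-195.7   12.   194.5] err 0.0 [-0.89 -0.07  1.96  0.81  1.54 -0.54] wc [ 0.34 -0.34  0.45]
5 [ 0.5807 -0.0183  0.0947] ext [-83.7  12.   94.7] err 0.0 [-0.66  0.08  2.02  0.91  1.25 -0.56] wc [ 0.41 -0.25  0.35]
6 [ 0.5936 -0.0277  0.1347] ext [-83.7  -4.  134.7] err 0.0 [-0.66  0.05  1.96  0.89  1.3  -0.49] wc [ 0.42 -0.26  0.39]
7 [0.627  0.0244 0.2758] ext [-21.9   0.  275.8] err 0.0 [-0.54 -0.1   1.84  0.86  1.39 -0.19] wc [ 0.45 -0.21  0.53]
```

Request:
play_rows([
  [[1,-0.01,-0.045,0,0.02],[1,-0.02,-0.09,0,0.04],[1,-0.03,-0.135,-0.01,0.058],[1,-0.04,-0.18,-0.02,0.058],[1,-0.05,-0.225,-0.028,0.058],[1,-0.06,-0.27,-0.028,0.058],[1,-0.075,-0.315,-0.028,0.058],[1,-0.09,-0.36,-0.028,0.058]],
])

```text
t: 13.7
tool_pos: [0.5815, 0.5627, 0.5017]
orientation: [-2.242, -1.333, -1.077]
force: [1.7, -0.2, 0.4]
opening: 0.0005
```

Run:
```python
from h import *
s,R=st(); print(np.array([.5,.3,.5])-s['tool_pos'])
```

```text
t 13.7 q [ 0.578 -0.082  1.406  0.31   1.029  1.027] pos [0.5815 0.5627 0.5017] ext [384.5 355.9 501.7] tip [395.  356.  492.4]
R ext
 [[ 0.659  0.091  0.747]
 [ 0.136 -0.991  0.   ]
 [ 0.74   0.101 -0.665]] F ext [ 0.8 -1.5  0.4] op 0.0005
[-0.08148943 -0.26268822 -0.00174316]
```

Request:
play_rows([
  [[1,-0.013,-0.045,0,0],[1,-0.027,-0.09,0,0],[1,-0.04,-0.135,0,0],[1,-0.054,-0.18,0,0],[1,-0.068,-0.225,0,0],[1,-0.072,-0.275,-0.02,0],[1,-0.076,-0.32,-0.04,0],[1,-0.08,-0.365,-0.06,0]],
])

```text
t: 14.5
tool_pos: [0.5017, 0.2013, 0.444]
orientation: [-2.24, -1.334, -1.08]
force: [0.0, -0.8, -0.1]
opening: 0.0006
```

Run:
```python
from h import *
s,R=st(); print(np.array([ 0.4566,-0.1867,0.2809])-s['tool_pos'])
```

```text
t 14.5 q [-0.258 -0.649  1.945  0.773  1.486  0.316] pos [0.5017 0.2013 0.444 ] ext [ 46.3 205.8 444. ] tip [ 56.8 205.8 434.7]
R ext
 [[ 0.657  0.092  0.748]
 [ 0.138 -0.99   0.   ]
 [ 0.741  0.104 -0.664]] F ext [-0.6 -0.5 -0.1] op 0.0006
[-0.04514395 -0.38804241 -0.1631321 ]
```

Request:
play_rows([
  [[1,-0.01,-0.045,0,0],[1,-0.02,-0.09,0,0],[1,-0.03,-0.135,0,0],[1,-0.032,-0.175,-0.025,0],[1,-0.033,-0.21,-0.055,0],[1,-0.034,-0.245,-0.085,0],[1,-0.034,-0.28,-0.115,0],[1,-0.034,-0.31,-0.14,0]],
])

```text
t: 15.3
tool_pos: [0.4682, -0.1087, 0.3026]
orientation: [-2.241, -1.331, -1.078]
force: [0.5, -0.3, 0.3]
opening: 0.0003
```

Request:
play_rows([
  [[1,0,-0.02,-0.02,0],[1,0,-0.02,-0.02,0],[1,0,-0.02,-0.02,0]],
])

```text
t: 15.6
tool_pos: [0.4689, -0.1271, 0.2843]
orientation: [-2.24, -1.33, -1.079]
force: [0.5, 0.8, 0.8]
opening: 0.0005
```

Run:
```python
from h import *
s,R=st(); Re=Rz.T@R
tip=toext(s['tool_pos']-.013*R[:,2]); print('true tip',tip)
c=grab('wrist','w6.png');np.savez('w6.npz',**c)
c=grab('side','s6.png'); E=toext(cloud(c)); np.savez('s6.npz',**c)
```

```text
t 15.6 q [-0.996 -0.204  1.911  0.79   1.744 -0.481] pos [ 0.4689 -0.1271  0.2843] ext [-237.6   37.5  284.3] tip [-227.1   37.5  275. ]
R ext
 [[ 0.657  0.09   0.748]
 [ 0.135 -0.991  0.001]
 [ 0.741  0.1   -0.663]] F ext [0.9 0.  0.8] op 0.0005
true tip [-247.31416912   37.4655672   292.95355222]
```

View pics/w6.png

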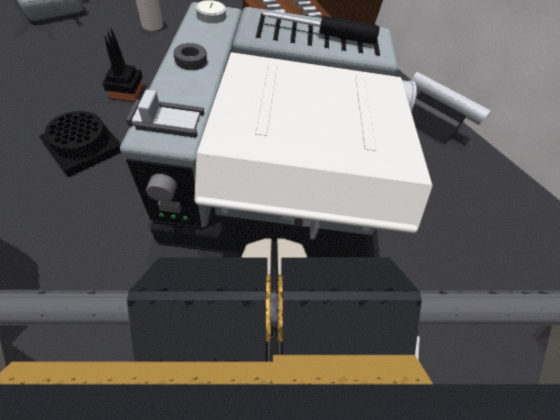

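View pics/s6.png

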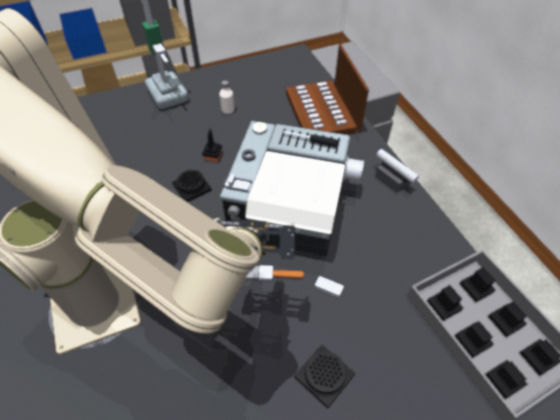

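The wrist view shows the popped hood, with the lip running from (205,195) to (415,220). The catch tab is just below the lip at (315,226) and the fingertips are at (275,245). I measure both from this view.

Run:
```python
from h import *
c=dict(np.load('w6.npz'));E=toext(cloud(c))
for v in range(206,242,3): print(v,[tuple(int(x) for x in np.nan_to_num(E[v,u])) for u in range(300,334,4)])
a=cv2.cvtColor(c['color'],cv2.COLOR_RGB2BGR); cv2.imwrite('pics/w6z.png',cv2.resize(a[180:260,240:360],None,fx=6,fy=6,interpolation=cv2.INTER_CUBIC))
```

```text
206 [(-127, 8, 172), (-127, 4, 173), (-126, 0, 173), (-127, -3, 174), (-126, -7, 174), (-125, -12, 174), (-125, -16, 175), (-124, -20, 175), (-124, -24, 176)]
209 [(-129, 8, 169), (-129, 4, 170), (-128, 0, 170), (-128, -4, 171), (-128, -8, 172), (-127, -12, 171), (-127, -16, 173), (-127, -20, 173), (-127, -24, 174)]
212 [(-133, 8, 170), (-131, 3, 168), (-131, 0, 169), (-130, -4, 169), (-130, -8, 169), (-129, -13, 169), (-129, -17, 170), (-128, -21, 170), (-128, -25, 171)]
215 [(-135, 7, 167), (-134, 3, 167), (-134, 0, 168), (-133, -5, 168), (-133, -9, 169), (-133, -13, 169), (-132, -17, 168), (-131, -22, 168), (-131, -26, 169)]
218 [(-88, -3, 91), (-135, 2, 163), (-135, -1, 163), (-135, -5, 165), (-135, -9, 166), (-135, -13, 166), (-135, -18, 167), (-134, -22, 167), (-134, -26, 169)]
221 [(-92, -3, 90), (-87, -10, 82), (-87, -15, 84), (-116, -12, 130), (-124, -14, 142), (-75, -34, 69), (-74, -40, 69), (-135, -23, 163), (-135, -27, 163)]
224 [(-93, -4, 83), (-87, -11, 75), (-87, -16, 76), (-121, -12, 131), (-127, -14, 142), (-74, -36, 60), (-74, -41, 62), (-74, -47, 63), (-74, -53, 64)]
227 [(-76, -9, 49), (-76, -15, 50), (-75, -21, 50), (-125, -12, 131), (-130, -15, 140), (-74, -38, 52), (-74, -43, 54), (-74, -49, 55), (-74, -54, 57)]
230 [(-82, -9, 50), (-81, -15, 50), (-80, -21, 49), (-129, -12, 131), (-130, -16, 133), (-78, -38, 50), (-76, -45, 49), (-75, -51, 48), (-75, -56, 51)]
233 [(-87, -10, 50), (-85, -16, 49), (-84, -21, 49), (-130, -13, 125), (-84, -33, 50), (-82, -39, 48), (-81, -45, 49), (-81, -50, 50), (-80, -56, 50)]
236 [(-90, -10, 47), (-90, -16, 48), (-90, -21, 49), (-130, -14, 119), (-89, -33, 50), (-88, -39, 50), (-87, -44, 50), (-86, -50, 50), (-85, -56, 49)]
239 [(0, 0, 0), (-96, -16, 50), (-95, -22, 49), (-94, -27, 49), (-92, -33, 47), (-92, -39, 49), (-91, -45, 49), (-90, -50, 49), (-89, -56, 49)]
```

View pics/w6z.png

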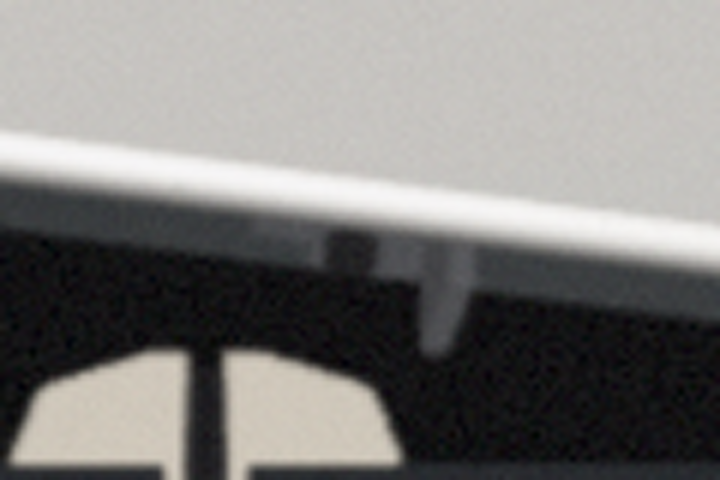

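Run:
```python
from h import *
c=dict(np.load('w6.npz'));E=toext(cloud(c))
for v in range(200,236,3): print(v,[tuple(int(x) for x in np.nan_to_num(E[v,u])) for u in (215,230,245,260,275,285,292,298,302,306,310)])
```

```text
200 [(-131, 97, 169), (-129, 82, 169), (-128, 66, 171), (-126, 51, 172), (-126, 35, 175), (-124, 25, 175), (-124, 18, 176), (-123, 11, 177), (-123, 7, 178), (-123, 3, 178), (-123, 0, 180)]
203 [(-135, 97, 168), (-132, 81, 168), (-131, 66, 170), (-128, 50, 169), (-128, 35, 172), (-127, 24, 173), (-126, 17, 174), (-126, 11, 175), (-125, 7, 175), (-125, 3, 176), (-125, 0, 177)]
206 [(-136, 97, 164), (-135, 81, 167), (-135, 65, 170), (-131, 50, 168), (-130, 34, 170), (-128, 24, 170), (-127, 17, 171), (-127, 10, 171), (-127, 6, 172), (-126, 2, 172), (-126, -1, 172)]
209 [(-74, 113, 64), (-74, 92, 68), (-136, 65, 166), (-134, 50, 167), (-132, 34, 168), (-132, 24, 170), (-131, 16, 170), (-129, 10, 169), (-129, 6, 170), (-128, 1, 170), (-129, -2, 171)]
212 [(-74, 114, 56), (-75, 92, 62), (-74, 71, 66), (-135, 49, 163), (-136, 34, 167), (-134, 23, 168), (-134, 16, 170), (-133, 10, 170), (-132, 5, 169), (-132, 1, 169), (-131, -2, 170)]
215 [(-76, 114, 50), (-75, 92, 54), (-74, 71, 58), (-74, 50, 64), (-74, 29, 68), (-135, 23, 163), (-135, 15, 166), (-135, 9, 166), (-135, 5, 167), (-135, 1, 168
[... 367 characters left out ...]
24 [(-91, 111, 50), (-87, 90, 49), (-83, 69, 48), (-80, 48, 49), (-77, 26, 50), (-76, 12, 51), (-74, 2, 51), (-92, -2, 81), (-88, -8, 75), (-87, -13, 76), (-113, -12, 118)]
227 [(-95, 110, 49), (-92, 89, 49), (-88, 68, 48), (-86, 47, 50), (-81, 26, 48), (-80, 12, 49), (-77, 1, 47), (-76, -6, 48), (-77, -12, 51), (-76, -18, 50), (-117, -12, 118)]
230 [(-100, 109, 50), (-97, 88, 50), (-94, 68, 50), (-90, 47, 50), (-87, 25, 49), (-85, 11, 49), (-84, 1, 50), (-82, -7, 49), (-81, -12, 49), (-80, -18, 48), (-123, -11, 120)]
233 [(-105, 108, 50), (-101, 88, 49), (-99, 67, 50), (-95, 46, 50), (-92, 25, 50), (-90, 11, 50), (-88, 1, 49), (-87, -7, 50), (-86, -13, 49), (-85, -18, 49), (-126, -12, 119)]
```

The tab's +y face is at y≈-12.5 and the lip centre at (-131,167), matching the text. But the catch's mount sticks out to x≈-88..-93 right where a 48° finger would have to reach. About 35° is better: the tip can stay at x≈-105 and still hold the tab up to hood 0.17. I model how the reach-limit lean works so that I can take some tilt off.

```bash
cat > lean.py <<'E'
from h import *
from kin import *
def step(q,dp,dyaw=0,w=.5):
    p,R=fk(q); P=p+dp; T=Ro.from_euler('z',dyaw).as_matrix()@R
    f=lambda x:(lambda r:np.r_[r[0]-P,w*Ro.from_matrix(r[1]@T.T).as_rotvec()])(fk(x))
    return least_squares(f,np.clip(q,lo+.002,hi-.002),bounds=(lo,hi)).x
def tilt(q): 
    R=fk(q)[1]; return R[:,2].round(3)
E
python3 - <<'E'
from lean import *
q0=np.array([.859,.923,.023,-.004,1.628,1.42])
d=np.array([.3,.43,.3]);d/=np.linalg.norm(d)
for w in (.3,.5,1.):
  for L in (.05,.1):
    q=step(q0,d*L,w=w); a=np.degrees(np.arccos(-tilt(q0)[2])),np.degrees(np.arccos(-tilt(q)[2])); print(w,L,a,fk(q)[0]-fk(q0)[0])
print('actual 5 calls*? : +~3.2deg per call, dp ~',[.0084,.0159,.0064])
E
```

```text
0.3 0.05 (np.float64(32.541718596121456), np.float64(37.15542910339308)) [0.01537514 0.02299596 0.01489936]
0.3 0.1 (np.float64(32.541718596121456), np.float64(41.66882739890807)) [0.03052229 0.04560622 0.02979399]
0.5 0.05 (np.float64(32.541718596121456), np.float64(35.31364004826879)) [0.00907515 0.01460252 0.00824906]
0.5 0.1 (np.float64(32.541718596121456), np.float64(38.00100076002363)) [0.01805451 0.02893119 0.01659028]
1.0 0.05 (np.float64(32.541718596121456), np.float64(33.48814550117152)) [0.00287339 0.00633976 0.00169865]
1.0 0.1 (np.float64(32.541718596121456), np.float64(34.411508669769454)) [0.00573656 0.012455   0.00352055]
actual 5 calls*? : +~3.2deg per call, dp ~ [0.0084, 0.0159, 0.0064]
```

Run:
```python
from lean import *
s=sensors.read_state(); q0=s['q']; p0,R0=fk(q0)
for phi in (-75,-50,-30):
  for dy in (0,.7,1.4,2.0):
    pt=np.array([.5*np.cos(np.radians(phi)),.5*np.sin(np.radians(phi)),.35]); T=Ro.from_euler('z',dy).as_matrix()@R0
    q,er=ik(pt,T,[q0])
    out=[]
    d=np.array([np.cos(np.radians(phi))*.87,np.sin(np.radians(phi))*.87,.5])
    for k in range(14):
        q=step(q,d*.05,w=.48); out.append(round(np.degrees(np.arccos(-tilt(q)[2])),1))
    R=fk(q)[1]; print(phi,dy,'err',er.round(4),out,'tooly z',R[2,1].round(3),fk(q)[0].round(2),q.round(2))
```

```text
-75 0 err 0.0 [np.float64(48.4), np.float64(48.4), np.float64(48.4), np.float64(47.8), np.float64(47.2), np.float64(46.7), np.float64(46.3), np.float64(46.1), np.float64(46.0), np.float64(46.1), np.float64(46.2), np.float64(46.5), np.float64(47.0), np.float64(47.7)] tooly z 0.41 [ 0.29 -0.72  0.52] [-1.62  0.97  0.02  1.02  2.18 -0.31]
-75 0.7 err 0.0 [np.float64(48.4), np.float64(47.0), np.float64(44.6), np.float64(42.4), np.float64(40.2), np.float64(38.5), np.float64(36.6), np.float64(34.7), np.float64(32.9), np.float64(31.0), np.float64(29.1), np.float64(27.3), np.float64(25.4), np.float64(23.7)] tooly z 0.199 [ 0.2  -0.63  0.45] [-1.45  0.94  0.02  0.34  2.52 -1.34]
-75 1.4 err 0.0 [np.float64(48.4), np.float64(48.4), np.float64(46.8), np.float64(45.0), np.float64(43.4), np.float64(42.0), np.float64(40.5), np.float64(39.2), np.float64(37.8), np.float64(36.6), np.float64(35.5), np.float64(34.5), np.float64(33.7), np.float64(33.1)] tooly z -0.209 [ 0.13 -0.68  0.47] [-1.2   0.95  0.02 -0.72  2.36 -2.66]
-75 2.0 err 0.0116 [np.float64(48.2), np.float64(47.9), np.float64(47.4), np.fl
[... 2289 characters left out ...]
  1.04  2.13 -0.24]
-30 1.4 err 0.0 [np.float64(48.4), np.float64(47.3), np.float64(45.1), np.float64(42.9), np.float64(41.0), np.float64(39.4), np.float64(37.7), np.float64(36.0), np.float64(34.4), np.float64(32.8), np.float64(31.2), np.float64(29.8), np.float64(28.4), np.float64(27.0)] tooly z 0.26 [ 0.6  -0.29  0.45] [-0.7   0.94  0.02  0.5   2.5  -1.14]
-30 2.0 err 0.0 [np.float64(48.4), np.float64(47.9), np.float64(46.1), np.float64(44.6), np.float64(43.1), np.float64(41.6), np.float64(40.1), np.float64(38.6), np.float64(37.1), np.float64(35.6), np.float64(34.2), np.float64(33.0), np.float64(31.7), np.float64(30.6)] tooly z -0.15 [ 0.54 -0.38  0.46] [-0.47  0.95  0.02 -0.63  2.46 -2.52]
```

Request:
play_rows([
  [[1,-0.018,-0.03,0.01,0.14],[1,-0.036,-0.06,0.02,0.28],[1,-0.054,-0.09,0.03,0.42],[1,-0.072,-0.12,0.04,0.56],[1,-0.09,-0.15,0.05,0.7],[1,-0.108,-0.18,0.06,0.84],[1,-0.125,-0.21,0.065,0.98],[1,-0.14,-0.235,0.065,1.12]],
])

```text
t: 16.5
tool_pos: [0.3291, -0.3635, 0.3513]
orientation: [-1.083, -2.121, -0.61]
force: [0.3, -0.3, -0.7]
opening: 0.0007
```

Request:
play_rows([
  [[1,0,0,0,0.14],[1,0,-0.01,0,0.28],[1,0,-0.01,0,0.28]],
])

```text
t: 16.8
tool_pos: [0.3314, -0.371, 0.3501]
orientation: [-0.763, -2.22, -0.474]
force: [-0.2, 0.5, -0.1]
opening: 0.0007
```

Run:
```python
from h import *
st()
```

```text
t 16.8 q [-0.891  0.673  0.781 -0.119  2.525 -1.866] pos [ 0.3314 -0.371   0.3501] ext [-515.5    3.5  350.1] tip [-513.8   13.8  340.7]
R ext
 [[-0.027  0.992  0.121]
 [ 0.673 -0.072  0.736]
 [ 0.739  0.101 -0.666]] F ext [ 0.2  0.5 -0.1] op 0.0007
```

Now I lean outward and up here to take tilt off.

Request:
play_rows([
  [[1,0.28,-0.33,0.25,0],[1,0.28,-0.33,0.25,0],[1,0.28,-0.33,0.25,0]],
])

```text
t: 17.1
tool_pos: [0.3773, -0.4394, 0.3712]
orientation: [-0.783, -2.26, -0.442]
force: [0.6, -1.2, 1.2]
opening: 0.0009
```

Request:
play_rows([
  [[1,0.28,-0.33,0.25,0],[1,0.28,-0.33,0.25,0]],
])

```text
t: 17.3
tool_pos: [0.383, -0.4605, 0.3519]
orientation: [-0.783, -2.282, -0.423]
force: [0.0, -0.0, -1.9]
opening: 0.0006
```

Request:
play_rows([
  [[1,0.28,-0.33,0.25,0],[1,0.28,-0.33,0.25,0]],
])

```text
t: 17.5
tool_pos: [0.381, -0.4604, 0.3771]
orientation: [-0.794, -2.32, -0.397]
force: [-0.2, -0.5, 0.1]
opening: 0.0004
```

Run:
```python
from h import *
st()
```

```text
t 17.5 q [-0.906  1.102  0.022 -0.231  2.732 -1.995] pos [ 0.381  -0.4604  0.3771] ext [-558.1  -89.4  377.1] tip [-556.9  -80.2  366.6]
R ext
 [[-0.009  0.996  0.089]
 [ 0.749 -0.052  0.66 ]
 [ 0.662  0.072 -0.746]] F ext [-0.5 -0.1  0.1] op 0.0004
```

Run:
```python
from lean import *
q0=sensors.read_state()['q']; print(q0[4])
for d in ([.28,-.33,.25],[.28,-.33,0],[.2,-.24,.4],[.1,-.12,.4]):
    d=np.array(d)/np.linalg.norm(d); q=q0.copy(); o=[]
    for k in range(4): q=step(q,d*.05,w=.48); o.append((round(float(np.degrees(np.arccos(-tilt(q)[2]))),1),round(float(q[4]),2),fk(q)[0].round(2)[2]))
    print(d.round(2),o,fk(q)[1][2,1].round(3))
```

```text
2.7319736395017844
[ 0.56 -0.66  0.5 ] [(39.9, 2.72, np.float64(0.38)), (37.9, 2.7, np.float64(0.39)), (35.9, 2.68, np.float64(0.4)), (33.9, 2.66, np.float64(0.4))] 0.042
[ 0.65 -0.76  0.  ] [(39.9, 2.69, np.float64(0.36)), (38.0, 2.65, np.float64(0.35)), (35.9, 2.61, np.float64(0.33)), (33.8, 2.57, np.float64(0.32))] 0.043
[ 0.39 -0.47  0.79] [(39.7, 2.73, np.float64(0.4)), (37.8, 2.73, np.float64(0.42)), (36.0, 2.73, np.float64(0.44)), (34.3, 2.73, np.float64(0.46))] 0.039
[ 0.23 -0.28  0.93] [(40.0, 2.73, np.float64(0.41)), (38.2, 2.73, np.float64(0.44)), (36.3, 2.73, np.float64(0.46)), (34.4, 2.73, np.float64(0.49))] 0.035
```

Leaning straight outward, with less upward push, moves q5 away from its limit.

Request:
play_rows([
  [[1,0.28,-0.33,0.08,0],[1,0.28,-0.33,0.08,0]],
])

```text
t: 17.7
tool_pos: [0.3833, -0.4588, 0.3775]
orientation: [-0.794, -2.324, -0.398]
force: [-0.3, 0.7, 0.1]
opening: 0.0008
```

Request:
play_rows([
  [[1,0.28,-0.33,0.08,0],[1,0.28,-0.33,0.08,0]],
])

```text
t: 17.9
tool_pos: [0.3852, -0.4576, 0.3764]
orientation: [-0.795, -2.324, -0.402]
force: [-0.6, 0.5, -0.1]
opening: 0.001
```

Request:
play_rows([
  [[1,0.28,-0.33,0.08,0],[1,0.28,-0.33,0.08,0]],
])

```text
t: 18.1
tool_pos: [0.3867, -0.4564, 0.3771]
orientation: [-0.797, -2.327, -0.404]
force: [-1.2, 0.5, -0.1]
opening: 0.0007
```

Run:
```python
from h import *
st()
```

```text
t 18.1 q [-0.901  1.1    0.022 -0.204  2.731 -1.968] pos [ 0.3867 -0.4564  0.3771] ext [-551.5  -91.7  377.1] tip [-550.2  -82.5  366.6]
R ext
 [[-0.011  0.995  0.095]
 [ 0.754 -0.054  0.655]
 [ 0.657  0.078 -0.75 ]] F ext [-0.3  1.2 -0.1] op 0.0007
```

Request:
play_rows([
  [[1,0.2,-0.24,0.4,0],[1,0.2,-0.24,0.4,0]],
])

```text
t: 18.3
tool_pos: [0.3791, -0.4575, 0.405]
orientation: [-0.804, -2.364, -0.373]
force: [-0.1, -0.3, 0.6]
opening: 0.0004
```

Request:
play_rows([
  [[1,0.05,-0.06,0.4,0],[1,0.05,-0.06,0.4,0]],
])

```text
t: 18.5
tool_pos: [0.3655, -0.459, 0.4425]
orientation: [-0.812, -2.412, -0.325]
force: [0.0, -0.3, 0.7]
opening: 0.0004
```

Run:
```python
from h import *
st()
```

```text
t 18.5 q [-0.914  0.994  0.022 -0.275  2.732 -2.054] pos [ 0.3655 -0.459   0.4425] ext [-566.2  -76.1  442.5] tip [-565.4  -67.9  431.2]
R ext
 [[-0.003  0.998  0.055]
 [ 0.81  -0.029  0.585]
 [ 0.586  0.047 -0.809]] F ext [-0.3 -0.2  0.7] op 0.0004
```

The tilt is now 36° and the roll is smaller. I plan the insertion with this orientation.

Run:
```python
from h import *
from kin import *
s,R=st()
a=-1.477
R1=Ro.from_euler('z',a).as_matrix()@R; Re=Rz.T@R1; print(Re.round(3))
zt=Re[:,2];xt=Re[:,0]
lip=np.array([-131.2,0,166.5])
for ss in (62,66,70):
    tip=lip+ss*zt-21*xt; end=np.array([-130.9,0,189])+ss*zt-14*xt; print(ss,'tip',tip.round(1),'tip at .17',end.round(1), 'body corner-lip at contact',(23.5*xt-(84-ss)*zt).round(1))
tip=lip+65*zt-21*xt; tip[1]=12
tcp=lambda t:toworld(t+13*zt)
W=[tcp(tip-240*zt),tcp(tip-120*zt),tcp(tip)]
q=s['q']
for w in W:
    q,er=ik(w,R1,[q,np.array([-.9,-.1,1.9,.8,1.6,-.5])]); print('d',(w-s['tool_pos']).round(4),w.round(4),'ext',toext(w).round(1),er.round(4),q.round(2))
```

```text
t 18.5 q [-0.914  0.994  0.022 -0.275  2.732 -2.054] pos [ 0.3655 -0.459   0.4425] ext [-566.2  -76.1  442.5] tip [-565.4  -67.9  431.2]
R ext
 [[-0.003  0.998  0.055]
 [ 0.81  -0.029  0.585]
 [ 0.586  0.047 -0.809]] F ext [-0.3 -0.2  0.7] op 0.0004
[[ 0.806  0.064  0.588]
 [ 0.079 -0.997  0.   ]
 [ 0.586  0.047 -0.809]]
62 tip [-111.7   -1.7  104. ] tip at .17 [-105.7   -1.1  130.6] body corner-lip at contact [ 6.   1.9 31.6]
66 tip [-109.3   -1.7  100.8] tip at .17 [-103.4   -1.1  127.4] body corner-lip at contact [ 8.4  1.9 28.3]
70 tip [-107.    -1.7   97.6] tip at .17 [-101.    -1.1  124.2] body corner-lip at contact [10.7  1.9 25.1]
d [ 0.1205  0.3122 -0.1573] [ 0.486  -0.1468  0.2852] ext [-243.4   12.   285.2] 0.0 [-0.86 -0.2   1.8   0.61  1.68 -0.28]
d [ 0.1624  0.369  -0.2543] [ 0.5278 -0.09    0.1882] ext [-172.8   12.   188.2] 0.0 [-0.72 -0.14  1.93  0.63  1.44 -0.27]
d [ 0.2042  0.4258 -0.3514] [ 0.5697 -0.0332  0.0911] ext [-102.3   12.    91.1] 0.0 [-0.57  0.    1.98  0.68  1.2  -0.29]
```

Request:
play_rows([
  [[1,-0.01,0.02,-0.02,-0.14],[1,-0.01,0.05,-0.03,-0.28],[1,0,0.08,-0.05,-0.42],[1,0.01,0.12,-0.07,-0.56],[1,0.03,0.16,-0.09,-0.7],[1,0.05,0.2,-0.11,-0.84],[1,0.07,0.235,-0.13,-0.98],[1,0.09,0.265,-0.145,-1.12]],
])

```text
t: 19.3
tool_pos: [0.45, -0.2053, 0.3003]
orientation: [-1.94, -1.831, -0.681]
force: [0.3, -0.4, 0.3]
opening: 0.0003
```

Request:
play_rows([
  [[1,0.015,0.02,-0.006,-0.14],[1,0.03,0.04,-0.012,-0.28],[1,0.03,0.047,-0.012,-0.357],[1,0.03,0.047,-0.012,-0.357],[1,0.03,0.047,-0.012,-0.357]],
])

```text
t: 19.8
tool_pos: [0.4794, -0.1595, 0.2892]
orientation: [-2.283, -1.506, -0.785]
force: [0.4, -0.5, -0.6]
opening: 0.0006
```

```bash
cat >> h.py <<'E'
def tips():
    s,R=st(); t=toext(s['tool_pos']-.013*R[:,2]); print('TRUE TIP',t.round(1)); return s,R,t
E
python3 - <<'E'
from h import *
s,R,t=tips(); Re=Rz.T@R
tg=np.array([-131.2,0,166.5])+65*Re[:,2]-21*Re[:,0]; tg[1]=12
for b in (120,0): 
    w=toworld(tg-b*Re[:,2])-toworld(t); print(b,w.round(4))
E
```

```text
t 19.8 q [-0.873 -0.095  1.701  0.592  1.763 -0.421] pos [ 0.4794 -0.1595  0.2892] ext [-257.5    9.8  289.2] tip [-249.3   11.   277.9]
R ext
 [[ 0.784  0.212  0.584]
 [ 0.201 -0.976  0.084]
 [ 0.588  0.052 -0.807]] F ext [-0.2 -0.6 -0.6] op 0.0006
TRUE TIP [-265.1    8.7  299.7]
120 [ 0.0561  0.0646 -0.1012]
0 [ 0.0895  0.127  -0.198 ]
```

Request:
play_rows([
  [[1,0.01,0.012,-0.02,-0.143],[1,0.02,0.025,-0.04,-0.143],[1,0.035,0.042,-0.065,-0.143],[1,0.05,0.058,-0.09,-0.143],[1,0.05,0.058,-0.09,-0.143]],
])

```text
t: 20.3
tool_pos: [0.5288, -0.0988, 0.1945]
orientation: [-2.406, -1.349, -0.818]
force: [-1.5, 1.3, 0.1]
opening: 0.0003
```

Run:
```python
from h import *
s,R,t=tips(); Re=Rz.T@R
tg=np.array([-131.2,0,166.5])+65*Re[:,2]-21*Re[:,0]; tg[1]=12
for b in (60,0): 
    w=toworld(tg-b*Re[:,2])-toworld(t); print(b,(tg-b*Re[:,2]).round(1),w.round(4))
c=grab('wrist','w7.png');np.savez('w7.npz',**c)
P=cloud(c);T=(P-s['tool_pos'])@R*1000;E=toext(P)
# finger surface extents in tool frame
with np.errstate(invalid='ignore'):
    m=(abs(T[...,1])<25)&(abs(T[...,0])<16)&(T[...,2]>-60)&(T[...,2]<0)
    for zz in range(-45,-5,5):
        k=m&(abs(T[...,2]-zz)<2.5); 
        if k.sum()>3: print(zz,T[k][:,1].min().round(1),T[k][:,1].max().round(1),np.median(T[k][:,0]).round(1),k.sum())
```

```text
t 20.3 q [-0.734 -0.119  1.899  0.632  1.468 -0.287] pos [ 0.5288 -0.0988  0.1945] ext [-179.3    6.   194.5] tip [-171.     6.1  183.2]
R ext
 [[ 0.803  0.072  0.591]
 [ 0.084 -0.996  0.008]
 [ 0.59   0.043 -0.806]] F ext [0.1 2.  0.1] op 0.0003
TRUE TIP [-187.     5.9  205. ]
60 [-145.1   11.5  150.1] [ 0.0203  0.0371 -0.0549]
0 [-109.6   12.   101.7] [ 0.041   0.0659 -0.1033]
-45 -3.5 2.3 8.6 52
-40 -14.6 11.2 8.8 77
-35 -15.8 14.5 9.0 299
-30 -15.8 14.5 9.0 241
-25 -15.0 13.9 9.0 208
-20 -14.5 13.9 9.0 170
-15 -10.2 9.1 9.0 91
```

View pics/w7.png

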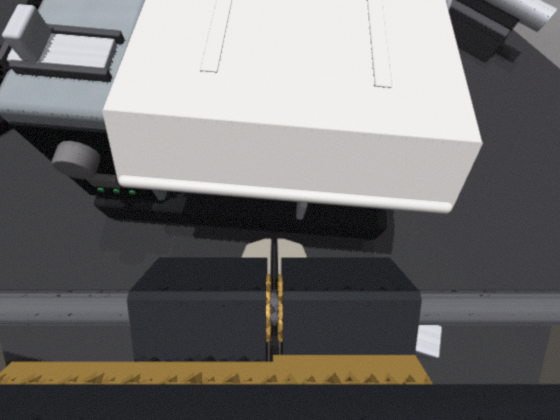

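The view shows the tab at (303,208) and the fingers at (275,245), to its left (+y). The measured finger half-width is about 15 mm. Inserting at y=12 leaves a gap of about 9 mm to the tab.

Request:
play_rows([
  [[1,0.01,0.018,-0.027,0],[1,0.02,0.037,-0.055,0],[1,0.027,0.047,-0.071,0],[1,0.033,0.056,-0.087,0],[1,0.033,0.056,-0.087,0],[1,0.033,0.056,-0.087,0]],
])

```text
t: 20.95
tool_pos: [0.563, -0.0459, 0.1121]
orientation: [-2.411, -1.35, -0.824]
force: [-0.9, 0.2, -0.6]
opening: 0.0001
```

Run:
```python
from h import *
s,R,t=tips(); Re=Rz.T@R
tg=np.array([-131.2,0,166.5])+65*Re[:,2]-21*Re[:,0]; tg[1]=12
print(tg.round(1),(toworld(tg)-toworld(t)).round(4))
l=np.array([-131.2,0,166.5])-t; print('lip in tool rel tip',(l@Re).round(1))
grab('wrist','w8.png')
```

```text
t 20.95 q [-0.604 -0.026  1.972  0.672  1.254 -0.29 ] pos [ 0.563  -0.0459  0.1121] ext [-116.4    9.8  112.1] tip [-108.1    9.9  100.8]
R ext
 [[ 0.803  0.069  0.592]
 [ 0.085 -0.996  0.001]
 [ 0.59   0.049 -0.806]] F ext [-0.4  0.9 -0.6] op 0.0001
TRUE TIP [-124.1    9.8  122.6]
[-109.6   12.   101.7] [ 0.0069  0.013  -0.0209]
lip in tool rel tip [ 19.4  11.5 -39.6]
```

View pics/w8.png

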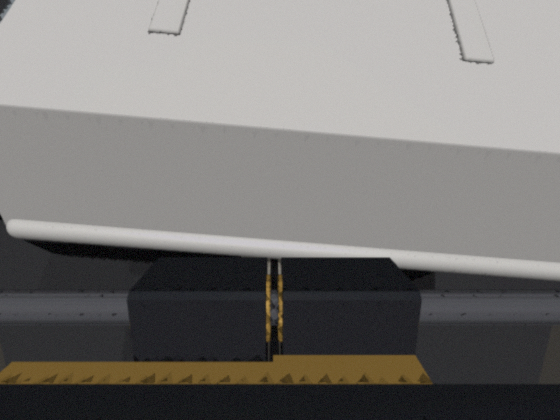

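The fingertip has passed under the lip, with no contact force. I insert the last 25 mm along the axis.

Request:
play_rows([
  [[1,0.0023,0.004,-0.007,0],[1,0.0046,0.0085,-0.014,0],[1,0.0069,0.013,-0.021,0],[1,0.0069,0.013,-0.021,0],[1,0.0069,0.013,-0.021,0]],
])

```text
t: 21.5
tool_pos: [0.569, -0.0311, 0.0893]
orientation: [-2.41, -1.348, -0.822]
force: [0.1, 0.6, -0.1]
opening: 0.0003
```

Run:
```python
from h import *
s,R,t=tips(); Re=Rz.T@R
l=np.array([-131.2,0,166.5])-t; print('lip in tool rel tip',(l@Re).round(1))
```

```text
t 21.5 q [-0.572  0.006  1.987  0.686  1.2   -0.296] pos [ 0.569  -0.0311  0.0893] ext [-100.9   13.8   89.3] tip [-92.7  13.8  78. ]
R ext
 [[ 0.803  0.069  0.592]
 [ 0.083 -0.997  0.003]
 [ 0.59   0.047 -0.806]] F ext [ 0.6  0.3 -0.1] op 0.0003
TRUE TIP [-108.6   13.8   99.8]
lip in tool rel tip [ 20.1  15.3 -67.2]
```

Request:
play_rows([
  [[1,0.0032,-0.0024,0,0],[1,0.0064,-0.0047,0,0],[1,0.0089,-0.0066,0,0],[1,0.0089,-0.0066,0,0]],
])

```text
t: 21.9
tool_pos: [0.5781, -0.0381, 0.0897]
orientation: [-2.41, -1.348, -0.822]
force: [-3.7, 0.3, 2.4]
opening: 0.0005
```

Run:
```python
from h import *
s,R,t=tips()
```

```text
t 21.9 q [-0.574  0.036  1.956  0.686  1.203 -0.296] pos [ 0.5781 -0.0381  0.0897] ext [-101.2    2.3   89.7] tip [-92.9   2.4  78.4]
R ext
 [[ 0.803  0.069  0.592]
 [ 0.083 -0.997  0.003]
 [ 0.59   0.047 -0.806]] F ext [-2.   3.1  2.4] op 0.0005
TRUE TIP [-108.9    2.3  100.1]
```

Request:
play_rows([
  [[1,0.0016,-0.0012,0,0],[1,0.0032,-0.0024,0,0],[1,0.0032,-0.0024,0,0]],
])

```text
t: 22.2
tool_pos: [0.5802, -0.0396, 0.0887]
orientation: [-2.408, -1.347, -0.82]
force: [-6.2, 2.8, 0.8]
opening: 0.0002
```

Run:
```python
from h import *
s,R,t=tips()
```

```text
t 22.2 q [-0.574  0.047  1.947  0.685  1.204 -0.297] pos [ 0.5802 -0.0396  0.0887] ext [-101.2   -0.3   88.7] tip [-92.9  -0.2  77.5]
R ext
 [[ 0.803  0.07   0.592]
 [ 0.083 -0.997  0.005]
 [ 0.59   0.045 -0.806]] F ext [-1.5  6.7  0.8] op 0.0002
TRUE TIP [-108.9   -0.3   99.2]
```

Request:
play_rows([
  [[1,0.0012,-0.0009,0,0],[1,0.0016,-0.0012,0,0],[1,0.0016,-0.0012,0,0]],
])

```text
t: 22.5
tool_pos: [0.5811, -0.0403, 0.0883]
orientation: [-2.407, -1.347, -0.819]
force: [-6.9, 3.1, -1.3]
opening: 0.0007
```

Run:
```python
from h import *
s,R,t=tips()
```

```text
t 22.5 q [-0.574  0.052  1.942  0.685  1.204 -0.297] pos [ 0.5811 -0.0403  0.0883] ext [-101.2   -1.4   88.3] tip [-92.9  -1.4  77. ]
R ext
 [[ 0.803  0.07   0.591]
 [ 0.082 -0.997  0.006]
 [ 0.59   0.043 -0.806]] F ext [-1.6  7.4 -1.3] op 0.0007
TRUE TIP [-108.9   -1.5   98.7]
```

Request:
play_rows([
  [[1,0.0012,-0.0009,0,0],[1,0.0016,-0.0012,0,0],[1,0.0016,-0.0012,0,0]],
])

```text
t: 22.8
tool_pos: [0.5821, -0.041, 0.0877]
orientation: [-2.406, -1.347, -0.817]
force: [-8.0, 5.7, -2.5]
opening: 0.0001
```

Run:
```python
from h import *
s,R,t=tips()
c=grab('side','s9.png'); a=cv2.imread('pics/s9.png'); cv2.imwrite('pics/s9z.png',cv2.resize(a[150:300,200:370],None,fx=4,fy=4,interpolation=cv2.INTER_CUBIC))
```

```text
t 22.8 q [-0.574  0.057  1.938  0.685  1.205 -0.297] pos [ 0.5821 -0.041   0.0877] ext [-101.2   -2.6   87.7] tip [-92.9  -2.5  76.4]
R ext
 [[ 0.803  0.071  0.591]
 [ 0.082 -0.997  0.008]
 [ 0.59   0.042 -0.806]] F ext [-0.2  9.8 -2.5] op 0.0001
TRUE TIP [-108.8   -2.7   98.2]
```

View pics/s9z.png

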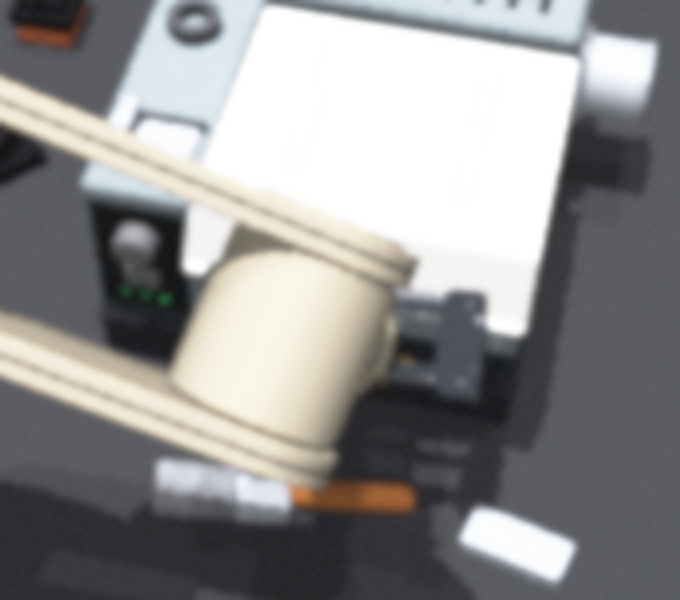

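Contact came at y≈2.3 (3 N), but the force has since risen to about 10 N, more steeply than the spring should. Before going on I look at the wrist view and the hood angle.

Run:
```python
from h import *
s,R,t=tips(); print('torque',s['wrist_torque'].round(2))
c=grab('wrist','w9.png');np.savez('w9.npz',**c); E=toext(cloud(c))
with np.errstate(invalid='ignore'):
    for y0 in (-60,0,60):
        for x in (-60,0):
            b=(abs(E[...,0]-x)<10)&(abs(E[...,1]-y0)<15)&(E[...,2]>150)&(E[...,2]<230); print(y0,np.nanmedian(E[b],0).round(1))
    for u in (60,120,400,480,540):
        col=E[200:300,u]; k=np.where((col[:,0]<-125)&(col[:,2]>140)&(col[:,2]<190))[0]; 
        if len(k): print(u,200+k[-1],col[k[-1]].round(1),col[k[len(k)//2]].round(1))
s=[sensors.read_state()['force']@Rz]
print(s)
```

```text
t 22.85 q [-0.574  0.057  1.938  0.685  1.205 -0.297] pos [ 0.5821 -0.041   0.0877] ext [-101.2   -2.6   87.7] tip [-92.9  -2.5  76.4]
R ext
 [[ 0.803  0.071  0.591]
 [ 0.082 -0.997  0.008]
 [ 0.59   0.042 -0.806]] F ext [-0.   9.7 -1.3] op 0.0002
TRUE TIP [-108.9   -2.7   98.2]
torque [0.41 1.47 0.88]
-60 [-61.4 -59.2 204.4]
-60 [nan nan nan]
0 [-63.8  -1.1 204.2]
0 [nan nan nan]
60 [-67.8  56.8 204.4]
60 [nan nan nan]
60 269 [-136.1   66.7  165. ] [-129.7   66.9  168.2]
120 274 [-136.1   47.8  164.9] [-130.    47.7  168.9]
400 268 [-128.6  -40.   171.6] [-127.1  -39.   174.4]
480 288 [-132.2  -66.4  168.8] [-128.4  -65.2  171.7]
540 288 [-131.1  -84.5  170.5] [-127.9  -84.2  171.9]
[array([-0.33241668,  9.94525208, -1.41899389])]
  return np.nanmean(a, axis, out=out, keepdims=keepdims)
```

View pics/w9.png

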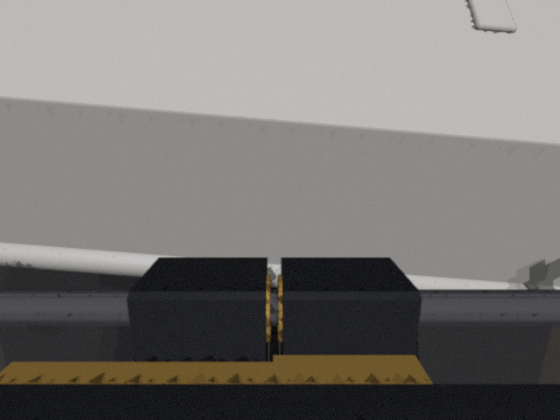

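The force acts on the finger's lower edge, so it is the tab, probably levered near its low end. I raise the finger 10 mm, still below the lip, to push nearer the tab's middle, and read the force again.

Request:
play_rows([
  [[1,0,0,0.003,0],[1,0,0,0.006,0],[1,0,0,0.01,0],[1,0,0,0.01,0]],
])

```text
t: 23.3
tool_pos: [0.5816, -0.0407, 0.0973]
orientation: [-2.406, -1.347, -0.816]
force: [-7.3, 5.8, -4.8]
opening: 0.0003
```

Run:
```python
from h import *
s,R,t=tips(); print('torque',s['wrist_torque'].round(2))
Re=Rz.T@R
F=s['force'];M=s['wrist_torque'];r=np.cross(F,M)/(F@F)*1000; print('lever tool',(r@R).round(1), 'lip rel tip',((np.array([-131.2,0,167])-t)@Re).round(1))
```

```text
t 23.3 q [-0.574  0.042  1.933  0.679  1.221 -0.283] pos [ 0.5816 -0.0407  0.0973] ext [-101.3   -2.1   97.3] tip [-93.   -1.9  86. ]
R ext
 [[ 0.804  0.071  0.591]
 [ 0.082 -0.997  0.009]
 [ 0.59   0.041 -0.807]] F ext [ 0.3  9.3 -4.8] op 0.0003
TRUE TIP [-108.9   -2.2  107.8]
torque [0.26 1.67 0.98]
lever tool [ 15.4  71.3 169.4] lip rel tip [ 17.2  -1.3 -60.9]
```

Request:
play_rows([
  [[1,-0.0016,0.0012,0,0],[1,-0.0016,0.0012,0,0]],
])

```text
t: 23.5
tool_pos: [0.5807, -0.04, 0.0977]
orientation: [-2.407, -1.347, -0.817]
force: [-6.9, 4.6, -2.6]
opening: 0.0005
```

Request:
play_rows([
  [[1,-0.0016,0.0012,0,0],[1,-0.0016,0.0012,0,0]],
])

```text
t: 23.7
tool_pos: [0.5797, -0.0393, 0.0982]
orientation: [-2.408, -1.347, -0.819]
force: [-5.0, 3.7, -2.1]
opening: 0.0006
```

Request:
play_rows([
  [[1,-0.0016,0.0012,0,0],[1,-0.0016,0.0012,0,0]],
])

```text
t: 23.9
tool_pos: [0.5787, -0.0387, 0.0986]
orientation: [-2.409, -1.347, -0.82]
force: [-4.7, 2.8, -4.6]
opening: 0.0003
```

Request:
play_rows([
  [[1,-0.0016,0.0012,0,0],[1,-0.0016,0.0012,0,0]],
])

```text
t: 24.1
tool_pos: [0.5777, -0.0381, 0.0991]
orientation: [-2.411, -1.348, -0.822]
force: [-3.8, 2.2, -5.6]
opening: 0.0004
```

Run:
```python
from h import *
for p,f in (([.5816,-.0407,.0973],[-7.3,5.8,-4.8]),):
    print(toext(p),np.array(f)@Rz)
s,R,t=tips()
```

```text
[-101.2210964    -2.03461145   97.3       ] [ 0.33967857  9.31743626 -4.8       ]
t 24.1 q [-0.574  0.02   1.952  0.681  1.217 -0.283] pos [ 0.5777 -0.0381  0.0991] ext [-101.4    2.6   99.1] tip [-93.2   2.7  87.8]
R ext
 [[ 0.804  0.068  0.591]
 [ 0.083 -0.997  0.002]
 [ 0.589  0.047 -0.806]] F ext [-0.5  4.4 -5.6] op 0.0004
TRUE TIP [-109.1    2.6  109.6]
```

The lip is also already bearing on the finger (Fz≈-5), which loads the catch. So I lower to unload it, push the tab again to about 10 N at most, then try a gentle lift.

Request:
play_rows([
  [[1,0,0,-0.006,0],[1,0.0016,-0.0012,-0.006,0],[1,0.0032,-0.0024,-0.006,0],[1,0.0048,-0.0036,-0.006,0],[1,0.0058,-0.0043,-0.006,0],[1,0.0058,-0.0043,-0.006,0]],
])

```text
t: 24.7
tool_pos: [0.5824, -0.041, 0.0923]
orientation: [-2.407, -1.347, -0.819]
force: [-8.8, 5.8, -3.1]
opening: 0.0005
```

Run:
```python
from h import *
s,R,t=tips()
```

```text
t 24.7 q [-0.574  0.05   1.937  0.683  1.211 -0.291] pos [ 0.5824 -0.041   0.0923] ext [-101.    -2.8   92.3] tip [-92.7  -2.7  81. ]
R ext
 [[ 0.803  0.07   0.592]
 [ 0.082 -0.997  0.007]
 [ 0.59   0.043 -0.806]] F ext [-0.5 10.5 -3.1] op 0.0005
TRUE TIP [-108.7   -2.9  102.8]
```

Request:
play_rows([
  [[1,0,0,0.003,0],[1,0,0,0.006,0],[1,0,0,0.009,0],[1,0,0,0.009,0]],
])

```text
t: 25.1
tool_pos: [0.5816, -0.0408, 0.1006]
orientation: [-2.407, -1.347, -0.817]
force: [-8.7, 5.6, -5.0]
opening: 0.0004
```

Run:
```python
from h import *
s,R,t=tips()
c=grab('wrist');E=toext(cloud(c))
with np.errstate(invalid='ignore'):
    for y0 in (-60,0,60):
        b=(abs(E[...,0]+65)<10)&(abs(E[...,1]-y0)<15)&(E[...,2]>150)&(E[...,2]<230); print(y0,np.nanmedian(E[b],0).round(1))
```

```text
t 25.1 q [-0.574  0.036  1.933  0.678  1.225 -0.279] pos [ 0.5816 -0.0408  0.1006] ext [-101.3   -2.1  100.6] tip [-93.   -2.   89.3]
R ext
 [[ 0.804  0.071  0.591]
 [ 0.082 -0.997  0.008]
 [ 0.589  0.042 -0.807]] F ext [-0.6 10.3 -5. ] op 0.0004
TRUE TIP [-109.    -2.2  111.1]
-60 [-65.2 -59.5 206.2]
0 [-6.560e+01  1.000e-01  2.059e+02]
60 [-65.2  59.6 206.1]
```

Request:
play_rows([
  [[1,0,0,0.002,0],[1,0,0,0.004,0],[1,0,0,0.004,0]],
])

```text
t: 25.45
tool_pos: [0.5818, -0.0413, 0.1046]
orientation: [-2.408, -1.347, -0.817]
force: [-8.2, 3.9, -5.8]
opening: 0.0005
```

Run:
```python
from h import *
s,R,t=tips()
c=grab('wrist');E=toext(cloud(c))
with np.errstate(invalid='ignore'):
    for y0 in (-60,0,60):
        b=(abs(E[...,0]+65)<10)&(abs(E[...,1]-y0)<15)&(E[...,2]>150)&(E[...,2]<230); print(y0,np.nanmedian(E[b],0).round(1))
```

```text
t 25.45 q [-0.575  0.03   1.931  0.676  1.231 -0.274] pos [ 0.5818 -0.0413  0.1046] ext [-101.6   -2.6  104.6] tip [-93.3  -2.5  93.3]
R ext
 [[ 0.804  0.07   0.591]
 [ 0.082 -0.997  0.007]
 [ 0.589  0.043 -0.807]] F ext [-1.7  9.  -5.8] op 0.0005
TRUE TIP [-109.3   -2.7  115.1]
-60 [-65.2 -59.5 208.9]
0 [-65.7   0.  208.6]
60 [-65.4  59.7 208.8]
```

The hood is following: its top rose 204.3→206.1→208.7, past the catch angle. I keep lifting steadily while holding the tab aside.

Request:
play_rows([
  [[1,0,0,0.004,0],[1,0,0,0.008,0],[1,0,0,0.012,0],[1,0,0,0.016,0]],
])

```text
t: 25.9
tool_pos: [0.5828, -0.0422, 0.1213]
orientation: [-2.41, -1.347, -0.819]
force: [-6.4, 2.2, -5.5]
opening: 0.0006
```

```bash
cat >> h.py <<'E'
def hood(save=None,cam='wrist'):
    c=grab(cam,save);P=toext(cloud(c))
    with np.errstate(invalid='ignore'):
        m=(P[...,0]>-60)&(P[...,0]<95)&(abs(P[...,1])<100)&(P[...,2]>185)&(P[...,2]<400)
        m|=(P[...,0]>-100)&(P[...,0]<95)&(abs(P[...,1])<100)&(P[...,2]>198)&(P[...,2]<400)
    q=P[m]; 
    if len(q)<50: print('few');return
    from numpy.linalg import svd
    for _ in range(4):
        A=np.c_[q[:,0],np.ones(len(q))]; k,*_=np.linalg.lstsq(A,q[:,2],rcond=None); r=q[:,2]-A@k; q=q[abs(r)<max(3,np.std(r)*1.5)]
    print('hood plane slope->angle',round(float(-np.arctan(k[0])),3),'std',np.std(r).round(1),len(q),'x range',q[:,0].min().round(),q[:,0].max().round())
E
python3 - <<'E'
from h import *
s,R,t=tips(); hood('w10.png')
E
```

```text
t 25.9 q [-0.575  0.007  1.92   0.669  1.255 -0.252] pos [ 0.5828 -0.0422  0.1213] ext [-101.8   -3.9  121.3] tip [-93.5  -3.8 110. ]
R ext
 [[ 0.804  0.069  0.591]
 [ 0.082 -0.997  0.004]
 [ 0.589  0.045 -0.807]] F ext [-2.   6.4 -5.5] op 0.0006
TRUE TIP [-109.4   -3.9  131.8]
hood plane slope->angle 0.156 std 0.5 76422 x range -100.0 -7.0
```

Request:
play_rows([
  [[1,0,0,0.006,0],[1,0,0,0.012,0],[1,0,0,0.018,0],[1,0,0,0.024,0]],
])

```text
t: 26.35
tool_pos: [0.5849, -0.0432, 0.148]
orientation: [-2.412, -1.349, -0.825]
force: [-0.9, -0.9, -2.6]
opening: 0.0008
```

Run:
```python
from h import *
s,R,t=tips(); hood('w11.png')
```

```text
t 26.35 q [-0.575 -0.025  1.9    0.662  1.292 -0.221] pos [ 0.5849 -0.0432  0.148 ] ext [-101.3   -6.2  148. ] tip [-93.   -6.2 136.7]
R ext
 [[ 0.803  0.067  0.592]
 [ 0.084 -0.996 -0.001]
 [ 0.59   0.05  -0.806]] F ext [-1.2  0.2 -2.6] op 0.0008
TRUE TIP [-109.    -6.2  158.4]
hood plane slope->angle 0.255 std 0.7 76385 x range -99.0 27.0
```

View pics/w11.png

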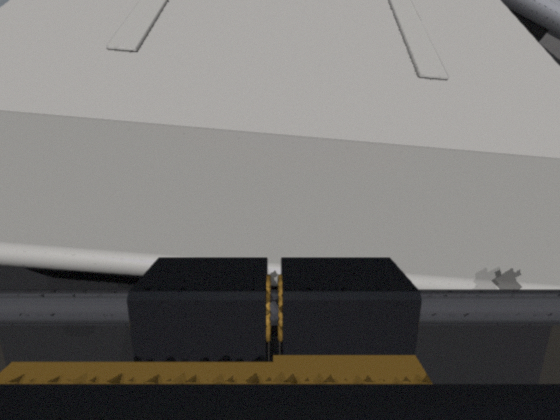

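The hood is at 0.255 rad, past the catch, and forces are down to 3 N. Now I follow the lip's arc up, watching the force near the stop.

Run:
```python
from h import *
L=lambda t:np.array([100-230*np.cos(t)-25*np.sin(t),0,175-25*np.cos(t)+230*np.sin(t)])
for a,b,n in ((.255,.555,8),(.555,.80,8),(.8,.86,3)):
    print([[1]+[round(float(x),4) for x in Rz@(L(a+(b-a)*(i+1)/n)-L(a))/1000]+[0] for i in range(n)])
from kin import *
s=sensors.read_state(); q=s['q']; p,R=fk(q)
for th in (.5,.8,.87): 
    q,e=ik(p+Rz@(L(th)-L(.255))/1000,R,[q]); print(th,e,q.round(2))
```

```text
[[1, 0.0008, 0.0012, 0.0086, 0], [1, 0.0019, 0.0026, 0.0171, 0], [1, 0.0031, 0.0042, 0.0255, 0], [1, 0.0045, 0.0061, 0.0338, 0], [1, 0.0061, 0.0083, 0.0421, 0], [1, 0.0079, 0.0107, 0.0502, 0], [1, 0.0099, 0.0134, 0.0582, 0], [1, 0.012, 0.0163, 0.0661, 0]]
[[1, 0.0019, 0.0025, 0.0063, 0], [1, 0.0039, 0.0052, 0.0126, 0], [1, 0.006, 0.0081, 0.0187, 0], [1, 0.0082, 0.0111, 0.0247, 0], [1, 0.0105, 0.0142, 0.0307, 0], [1, 0.0129, 0.0175, 0.0364, 0], [1, 0.0154, 0.021, 0.0421, 0], [1, 0.0181, 0.0245, 0.0476, 0]]
[[1, 0.0018, 0.0024, 0.0035, 0], [1, 0.0036, 0.0049, 0.007, 0], [1, 0.0054, 0.0074, 0.0104, 0]]
0.5 8.128145776194141e-09 [-0.55 -0.08  1.84  0.65  1.36 -0.13]
0.8 2.2967241698213535e-13 [-0.48 -0.1   1.75  0.63  1.41 -0.01]
0.87 2.928782253435823e-11 [-0.45 -0.09  1.73  0.63  1.41  0.02]
```

Request:
play_rows([
  [[1,0.001,0.001,0.009,0],[1,0.002,0.003,0.017,0],[1,0.003,0.004,0.0255,0],[1,0.0045,0.006,0.034,0],[1,0.006,0.008,0.042,0],[1,0.008,0.011,0.05,0],[1,0.01,0.0135,0.058,0],[1,0.012,0.0165,0.066,0]],
])

```text
t: 27.2
tool_pos: [0.5965, -0.027, 0.2141]
orientation: [-2.413, -1.349, -0.824]
force: [-3.0, -8.1, -0.7]
opening: 0.0006
```

Run:
```python
from h import *
s,R,t=tips(); hood()
L=lambda t:np.array([100-230*np.cos(t)-25*np.sin(t),0,175-25*np.cos(t)+230*np.sin(t)])
Re=Rz.T@R
for th in (.5,.55,.6,.65): print(th,((L(th)-t)@Re).round(1))
```

```text
t 27.2 q [-0.535 -0.083  1.829  0.644  1.371 -0.108] pos [ 0.5965 -0.027   0.2141] ext [-81.3  -5.9 214.1] tip [-73.1  -5.9 202.8]
R ext
 [[ 0.804  0.067  0.591]
 [ 0.084 -0.996 -0.001]
 [ 0.589  0.05  -0.807]] F ext [-8.3 -2.4 -0.7] op 0.0006
TRUE TIP [-89.   -5.9 224.6]
hood plane slope->angle 0.386 std 6.1 62235 x range -87.0 29.0
0.5 [  3.4  -5.6 -45.9]
0.55 [ 13.3  -4.8 -51.7]
0.6 [ 23.6  -3.9 -56.9]
0.65 [ 34.1  -3.  -61.6]
```

```bash
cat >> h.py <<'E'
def hood2(cam='top',save=None):
    c=grab(cam,save);P=toext(cloud(c))
    with np.errstate(invalid='ignore'):
        for yy in (-90,-60,60,90):
            m=(P[...,0]>-105)&(P[...,0]<95)&(abs(P[...,1]-yy)<15)&(P[...,2]>185)&(P[...,2]<400)
            q=P[m]
            if len(q)<30: continue
            best=max(((np.sum(abs((q[:,2]-175)*np.cos(t)-(100-q[:,0])*np.sin(t)-19)<2.5),t) for t in np.arange(0,1,.005)))
            print(cam,yy,'hood angle',best[1].round(3),best[0],len(q))
E
python3 - <<'E'
from h import *
hood2('wrist');hood2('top');hood2('side','s12.png')
E
```

```text
wrist -90 hood angle 0.56 6223 15170
wrist -60 hood angle 0.56 6088 15323
wrist 60 hood angle 0.56 6548 16472
wrist 90 hood angle 0.56 6188 12984
top -90 hood angle 0.565 771 1046
top -60 hood angle 0.57 731 1044
top 60 hood angle 0.57 768 1073
top 90 hood angle 0.57 782 1074
side -90 hood angle 0.56 198 317
side -60 hood angle 0.57 185 293
```

View pics/s12.png

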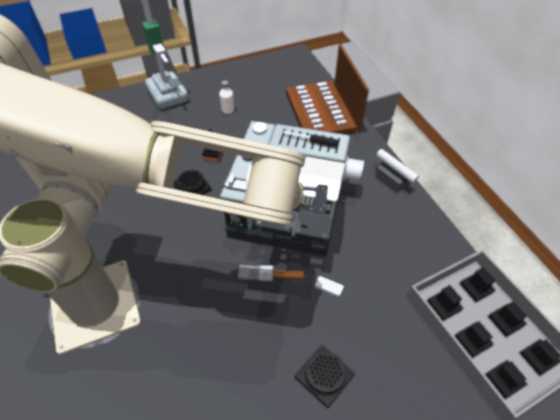

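All three cameras agree on a hood angle of about 0.565 rad. I continue up to about 0.80.

Request:
play_rows([
  [[1,0.0015,0.002,0.0065,0],[1,0.0035,0.0045,0.013,0],[1,0.005,0.007,0.019,0],[1,0.007,0.01,0.025,0],[1,0.0095,0.013,0.031,0],[1,0.012,0.016,0.037,0],[1,0.014,0.019,0.0425,0],[1,0.0165,0.0225,0.048,0]],
])

```text
t: 28.2
tool_pos: [0.6127, -0.0032, 0.2612]
orientation: [-2.411, -1.348, -0.823]
force: [-2.1, -0.5, -3.6]
opening: 0.0007
```

Run:
```python
from h import *
s,R,t=tips(); hood2('wrist'); hood2('top')
```

```text
t 28.2 q [-0.479 -0.098  1.755  0.634  1.41  -0.009] pos [ 0.6127 -0.0032  0.2612] ext [-52.6  -4.9 261.2] tip [-44.3  -4.8 249.9]
R ext
 [[ 0.803  0.068  0.592]
 [ 0.083 -0.997  0.002]
 [ 0.59   0.048 -0.806]] F ext [-1.7  1.4 -3.6] op 0.0007
TRUE TIP [-60.3  -4.9 271.6]
wrist -90 hood angle 0.785 2844 12236
wrist -60 hood angle 0.725 3920 15204
wrist 60 hood angle 0.695 3153 15752
wrist 90 hood angle 0.785 3064 12267
top -90 hood angle 0.8 602 1027
top -60 hood angle 0.8 600 1023
top 60 hood angle 0.8 615 1030
top 90 hood angle 0.8 630 1015
```

Request:
play_rows([
  [[1,0.0015,0.002,0.0035,0],[1,0.0035,0.005,0.007,0],[1,0.005,0.007,0.01,0],[1,0.005,0.007,0.01,0]],
])

```text
t: 28.7
tool_pos: [0.618, 0.0037, 0.2716]
orientation: [-2.41, -1.349, -0.825]
force: [0.3, -1.5, -0.1]
opening: 0.0006
```

Run:
```python
from h import *
s,R,t=tips(); hood2('top')
```

```text
t 28.7 q [-0.463 -0.097  1.736  0.632  1.415  0.015] pos [0.618  0.0037 0.2716] ext [-43.9  -5.  271.6] tip [-35.6  -5.  260.3]
R ext
 [[ 0.803  0.068  0.592]
 [ 0.084 -0.996  0.001]
 [ 0.59   0.049 -0.806]] F ext [-1.1 -1.1 -0.1] op 0.0006
TRUE TIP [-51.6  -5.1 282.1]
top -90 hood angle 0.85 559 935
top -60 hood angle 0.855 553 996
top 60 hood angle 0.855 569 999
top 90 hood angle 0.85 583 1001
```

A last 3 mm to the stop, with force checks.

Request:
play_rows([
  [[1,0.001,0.0015,0.002,0],[1,0.002,0.0025,0.0035,0],[1,0.002,0.0025,0.0035,0]],
])

```text
t: 29.05
tool_pos: [0.6194, 0.006, 0.2741]
orientation: [-2.411, -1.348, -0.822]
force: [-1.9, -3.6, -0.5]
opening: 0.0006
```

Run:
```python
from h import *
s,R,t=tips(); hood2('top')
```

```text
t 29.05 q [-0.457 -0.096  1.73   0.63   1.416  0.023] pos [0.6194 0.006  0.2741] ext [-41.2  -4.8 274.1] tip [-32.9  -4.8 262.8]
R ext
 [[ 0.803  0.068  0.591]
 [ 0.083 -0.997  0.002]
 [ 0.59   0.048 -0.806]] F ext [-4.1 -0.6 -0.5] op 0.0006
TRUE TIP [-48.9  -4.8 284.6]
top -90 hood angle 0.865 551 917
top -60 hood angle 0.87 540 977
top 60 hood angle 0.87 554 997
top 90 hood angle 0.865 567 981
```

The hood is at 0.868 rad, at its stop, with about 4 N. I withdraw straight back along ext -x.

Request:
play_rows([
  [[1,-0.003,-0.004,-0.002,0],[1,-0.009,-0.012,-0.004,0],[1,-0.018,-0.024,-0.005,0],[1,-0.036,-0.048,-0.005,0],[1,-0.054,-0.072,-0.005,0],[1,-0.078,-0.104,-0.005,0],[1,-0.1,-0.136,-0.005,0],[1,-0.1,-0.136,-0.005,0]],
])

```text
t: 29.9
tool_pos: [0.5174, -0.1341, 0.269]
orientation: [-2.415, -1.343, -0.823]
force: [0.1, -0.4, 0.4]
opening: 0.0005
```

Run:
```python
from h import *
s,R,t=tips(); hood2('top','top20.png'); hood2('side','side20.png'); hood2('wrist','w20.png')
c=dict(np.load('top0.npz')); c2=grab('top')
E=toext(cloud(c2))
with np.errstate(invalid='ignore'):
    b=(abs(E[...,0]+50)<25)&(abs(E[...,1]-170)<35)&(E[...,2]>212)&(E[...,2]<230); print('tab',np.nanmedian(E[b],0))
```

```text
t 29.9 q [-0.802 -0.147  1.786  0.623  1.613 -0.255] pos [ 0.5174 -0.1341  0.269 ] ext [-214.5   -5.8  269. ] tip [-206.2   -5.8  257.7]
R ext
 [[ 0.804  0.063  0.591]
 [ 0.079 -0.997 -0.001]
 [ 0.589  0.048 -0.807]] F ext [-0.3 -0.3  0.4] op 0.0005
TRUE TIP [-222.1   -5.7  279.5]
top -90 hood angle 0.865 548 889
top -60 hood angle 0.87 547 895
top 60 hood angle 0.87 553 919
top 90 hood angle 0.865 572 922
side -90 hood angle 0.71 29 261
side -60 hood angle 0.71 30 224
side 60 hood angle 0.695 30 216
side 90 hood angle 0.71 26 212
wrist -90 hood angle 0.025 249 420
wrist -60 hood angle 0.79 41 41
tab [-51.94399093 183.14951966 221.96068874]
```

View pics/top20.png

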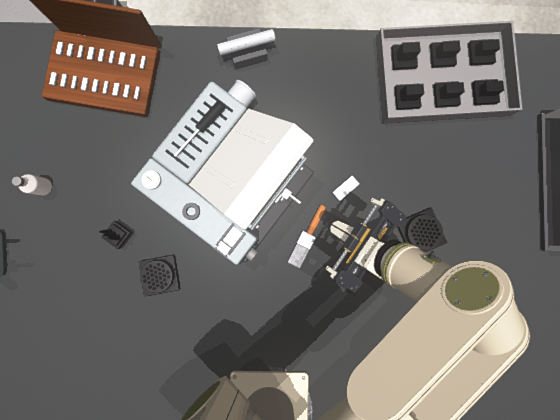

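View pics/w20.png

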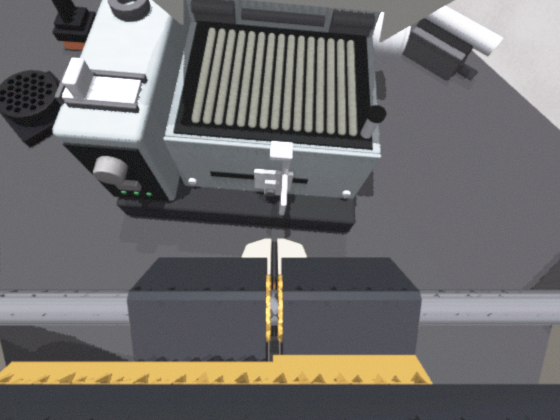

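The hood stands open at 0.868 rad in the top view, with the filter visible, the bolt tab at y=183 (28 mm back), and the bystanders in their places in the picture. The gripper is clear. I let the arm settle and hand in.

Request:
play_rows([
  [[1,0,0,0,0],[1,0,0,0,0],[1,0,0,0,0]],
])

```text
t: 30.4
tool_pos: [0.5198, -0.1292, 0.2692]
orientation: [-2.409, -1.35, -0.823]
force: [0.3, -0.0, -0.0]
opening: 0.0007
```

Run:
```python
from h import *
s=sensors.read_state(); print(s['t'],s['dq'].round(3),s['force'].round(1)); 
c0=dict(np.load('top0.npz'));c=grab('top');hood2('top')
d=np.abs(c['color'].astype(int)-c0['color']).sum(-1)
for n,(u,v) in dict(ea=(159,274),fin=(117,233),brush=(303,240),par=(346,187),ring=(191,211),eb=(422,230)).items(): print(n,np.median(d[v-14:v+14,u-14:u+14]))
robot.close_job()
```

```text
30.4 [-0.002 -0.001  0.001 -0.001 -0.001  0.001] [ 0.3 -0.  -0. ]
top -90 hood angle 0.865 549 885
top -60 hood angle 0.87 534 896
top 60 hood angle 0.865 546 917
top 90 hood angle 0.865 569 924
ea 35.0
fin 32.0
brush 21.0
par 34.0
ring 68.0
eb 35.0
the job is handed in; nothing more can be done
```

The hood is standing open at its stop, and I handed the job in at about 30 s. I drew the bolt back 28 mm and the hood popped up. I then pushed the catch aside from its +y side, lifted the lip past it and backed the arm clear.

**Last checks**
- **Hood and bolt:** the top camera puts the hood at about 0.868 rad after the arm let go, and the bolt tab is still 28 mm back.
- **Arm:** it is at rest, with about 0 N on the tool.
- **Bystanders:** they look unmoved in the top picture. I did not measure their positions. The pixel comparison also picks up shadow changes and showed no obvious shift.

**What failed or disagreed**
- **Fingertips:** the wrist depth shows them about 13 mm behind the reported TCP, not 14 mm ahead as `robot.tip_reach` says. My first bolt push therefore passed over the tab; I corrected for this and repeated it.
- **Tool tilt:** the moves only turn the tool about z, and a straight-down finger cannot reach under the lip. I leaned on the arm's reach limit in free space, where the settled pose becomes the new reference, to get about 36° of tilt. While doing this, joint 5 read 2.732 rad against its 2.73 limit.
- **Catch force:** it felt stiffer than described, about 1 N/mm and at most about 11 N on the tool. That is under the 15 N limit. The most I read while lifting the hood was about 9 N.
- **Side camera:** its final hood angle of about 0.71 rad came from only about 30 points, so I disregarded it. The wrist camera could no longer measure the hood once I had withdrawn.

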